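Refit the hopper's clean-out door and refill it

ROBOT

A 6-joint arm with a two-finger parallel gripper is mounted at the origin on the work surface. World frame = base frame: x ahead of the robot, y to its left, z up, the work surface at z = 0. Lengths are in mm, angles in rad, forces in N, time in s.
With the tool pointing down it reaches from about 275 to 775 mm from the base axis. Payload 14.6 kg.
Tool frame: the origin (TCP) lies at the very end of the fingers, on their centre line; the grasp point (between the pads) lies 19 mm behind it (arm.pinch_z is the distance from the TCP to the grasp point, in mm); z points along the fingers, y is the line along which they close (so a half turn about z gives the same grasp; the last joint's range is limited). The gripper opens to 85 mm and grips with 20 to 120 N. Pads are 22 mm wide; open, the fingers measure 114 mm over their backs; the gripper's body (76 mm by 85 mm) begins 54 mm behind the grasp point. The pads swing forward as they close: fully open they stand 13 mm farther back than shut.
Start: joints at [-1.372, 0.263, -0.048, 1.259, 0, 1.415], TCP at [181.888, -492.489, 231.278] pointing down, gripper open.
Joint ranges: [-2.65, 2.65], [-0.89, 1.7], [-1.18, 1.37], [-2.13, 2.11], [-1.35, 1.29], [-3.14, 3.14]. Speed limits (rad/s): [1.89, 1.89, 2.57, 2.79, 3.14, 3.14].

INTERFACE

Orientations are given as a unit quaternion [w, x, y, z].
In Python, from bench import arm gives the robot as it stands. The module is installed in compiled form; this text tells all that it offers.
- The arm moves only by the shell command python3 -m creep 'ROWS' [FORCE]. ROWS is JSON, a list of rows, each an object of numbers: "dx", "dy", "dz": the shift along the tool's x, y, z in mm; "wx", "wy", "wz": the turn, a rotation vector about the tool's x, y, z in degrees; "claw": the gripper command: -1 is fully open, 1 is shut, values between are in proportion. A call has 1 to 8 rows; each row shifts and turns the commanded pose from where the row before left it, along the tool's axes as they then stand; what a row does not reach is not made up. A row lasts 1/8 s, in which the tool goes at most 62.5 mm and 10.7 degrees, less where a joint would pass 70% of its speed; a pose out of reach is approached as far as the arm can. A call is refused whole if a number of a shift passes 62.5 or a number of a turn 10.7, either way. A call with a gripper value outside its range is refused whole. The fingers move at their own pace and stop on an object; FORCE is the grip in N (left out, the last holds). Time passes only in rows, so rows that do not move let the fingers close. It gives the time, the measured TCP pose, the force, the opening and the grip force at its end, in the units of the state.
- arm.state(): the state, without advancing time (a new reading comes with each control period).
- arm.read_camera(name): name is "scene" or "top" or "wrist"; returns a dict with "color" (400x640x3 uint8, red, green, blue), "fx", "fy", "cx", "cy" (pixels), "rvec" (rotation vector, rad) and "tvec" (3), from world to camera coordinates, as OpenCV has them; the wrist camera has in their place "mount" (4x4, takes a point from camera to tool coordinates, whose origin is the TCP and whose axes are the flange's). Camera axes: x right, y down, z forward; pixel columns grow to the right and rows downward; lengths in mm; the calibration is good to about 2 mm. The wrist camera is an equidistant fisheye: a pixel r from the principal point sees the ray r / f radians off the axis. A picture is of the moment at which its call begins: read the wrist's pose just before it. There is no depth.
- arm.job_done(): hands the job in; it is judged then, once.
Trained networks look in a picture, given as the dict that the camera call returned (one of the last four; its "shot" number tells which), for a name from the list of things; names that differ only in an ending like _2 or _b are one class to them, and where a whole thing is asked for, a point or a joint stands for the part that bears it (a point fixed in the world has none). Each returns a list of dicts, best first, with "conf" (0 to 1); they miss things now and then, are a little off and sometimes report something else, mostly with a low value. They report only what shows in the picture. A call takes as long as a camera call. They do not tell look-alikes from the thing itself.
- arm.boxes_of(picture, name): "box" ([centre column, centre row, width, height] in pixels, round what is visible of it).
- arm.pinpoint(picture, name): "position" ([column, row] in pixels: a listed point, or the origin of a listed thing).
The state is a dict: "time": time; "joints": joint angles; "dq": joint speeds; "tau": joint torques, N m; "tcp_pos": TCP position; "orientation": TCP orientation; "force": force on the tool from outside, world axes, zero at the start; "torque": the same for the moment, N m; "finger_gap": finger opening in mm; "grasp_force": force on a finger pad.
Only numpy, scipy, OpenCV 4.12 (cv2) and the standard library are available. Lean on these libraries where they do the work, as an engineer would, in place of code of your own. Each camera call takes 0.05 s, during which the arm holds its last target. There are 200 camera calls.

TASK

Put the feed hopper back in service: lift the yellow clean-out door out of its rack, lower both its knuckles fully down onto the hopper's two pintle pins so that it closes the open side, and swing the red latch fully across it. Only when the door is latched, fill the hopper: tip the clevises out of the grey tray into it, and put every clevis that lies on the bench in as well. Set the empty tray back upright on its blue mat, and leave the spray can, the marker and the screwdriver where they are.

Things in the scene. Friction and masses are not known exactly. Their poses are not given: they have to be found in the camera images.
- hopper: Fixed aluminium feed hopper, an open-topped box 200 (x) x 180 (y) mm, rim 145 mm up, black drive box 90 mm high on its -y side (to y = -150). Origin on the bench under its centre; its yaw is within 0.2 rad of the world axes. Inside: x -92..92, y -84..93 mm, sloping floor about 25 mm up. Its +y side is open above a 30 mm sill, between wall edges at y = 93: there the door hangs, 3 mm outside.
- pin_low (a point): Foot of the lower pintle pin, on its shoulder, at (118, 102, 30) mm in the hopper's frame. Pin: upright, 10 mm dia., 24 mm tall with a conical tip (3 mm wide at the top, cone 9 mm long), on a bracket 20 mm dia. and 18 mm deep.
- pin_high (a point): Foot of the upper pin, same size, at (118, 102, 123) mm in the hopper's frame. The low knuckle cannot pass down through the upper bracket: bring the door in level from the hopper's +y side, 30 to 45 mm above its seated height, until both knuckles stand over their pins, then lower it.
- latch (a joint): Red swing latch on the rim. rad: 0 = arm points to the hopper's -x, clear of the door; 1.58 (its stop) = fully across, arm points to the hopper's +y over the door's top edge, a peg hanging 30 mm down outside the door's free end, 7 mm clear of the shut door (a door further ajar blocks it). Turns clockwise seen from above with about 2 N at the post and stays where left. Starts 0 to 0.45.
- latch_post (a point): Middle (by height) of the red round post to grip or push the latch by: 16 mm dia., upright, 40 mm above the arm, top 53 mm above the rim (198 mm above the bench), 55 mm from the pivot; this point is 180 mm above the bench.
- latch_pivot (a point): The latch's upright pivot axis, at rim height, (-88, 64, 145) mm in the hopper's frame.
- door: Yellow lift-off door, 0.42 kg: a panel 201 mm long (its x from -14 to -215), 12 mm thick (y), 115 mm high (z), with two steel knuckles at one end and a red handle tab on top. Origin on the knuckles' axis at the underside, z up. It starts standing upright in the rack's slot. Hung and shut, its axes are parallel to the hopper's, its origin is at the lower pin's foot, and its underside 30 mm above the bench.
- knuckle_low (a point): Centre of the underside of the lower knuckle (= the door's origin): 26 mm square, 22 mm tall, bore 13 mm dia. through, so 1.5 mm clearance all round on the pin.
- knuckle_high (a point): Centre of the underside of the upper knuckle, same size, 93 mm above the lower one.
- door_handle (a point): Point to grip on the red tab of the door, at (-106, 0, 146) mm in the door's frame, right above its centre of mass. The tab is 50 mm long (x), 10 mm thick (y) and reaches from 115 to 165 mm above the door's underside.
- rack: Fixed grey rack for the door: base 180 x 100 x 15 mm, origin under its centre; two ribs 120 mm long, 50 mm high above the base, leave a 14 mm slot along its x in which the door stands on the base; lift the door straight up by at least 55 mm to clear it.
- mat: Fixed blue mat 240 x 150 x 3 mm where the tray belongs; origin under its centre.
- tray: Grey tray, 0.3 kg empty: floor 150 (x) x 104 (y) mm, side walls 40 mm high, both x ends are open pouring lips that rise only 5 mm, whose edges lie 101 mm from the centre. Origin: centre of the underside, z up. It holds two to four clevises. Tilted about 45 to 50 deg towards either end, they slide out over that lip.
- tray_handle (a point): Point to grip on the green upright plate in the middle of the tray, 97 mm above its underside. The plate is 60 mm long (tray x), 10 mm thick (tray y), top 120 mm up.
- clevis1: Clevis that starts in the tray (may be absent): an aluminium block 34 (x) x 26 x 26 mm with a brass stub 18 mm dia. and 16 mm long on its +x face, 0.05 kg. Origin: centre of the block.
- clevis2: Clevis that starts in the tray (may be absent): an aluminium block 34 (x) x 26 x 26 mm with a brass stub 18 mm dia. and 16 mm long on its +x face, 0.05 kg. Origin: centre of the block.
- clevis3: Clevis that starts in the tray (may be absent): an aluminium block 34 (x) x 26 x 26 mm with a brass stub 18 mm dia. and 16 mm long on its +x face, 0.05 kg. Origin: centre of the block.
- clevis4: Clevis that starts in the tray (may be absent): an aluminium block 34 (x) x 26 x 26 mm with a brass stub 18 mm dia. and 16 mm long on its +x face, 0.05 kg. Origin: centre of the block.
- stray1: Clevis that starts on the bench, lying at any yaw (may be absent): an aluminium block 34 (x) x 26 x 26 mm with a brass stub 18 mm dia. and 16 mm long on its +x face, 0.05 kg. Origin: centre of the block.
- stray2: Clevis that starts on the bench, lying at any yaw (may be absent): an aluminium block 34 (x) x 26 x 26 mm with a brass stub 18 mm dia. and 16 mm long on its +x face, 0.05 kg. Origin: centre of the block.
- stray3: Clevis that starts on the bench, lying at any yaw (may be absent): an aluminium block 34 (x) x 26 x 26 mm with a brass stub 18 mm dia. and 16 mm long on its +x face, 0.05 kg. Origin: centre of the block.
- spray_can: Bystander: can 60 mm dia., 150 mm tall, origin centre of underside.
- marker: Bystander: black marker, 130 x 16 x 14 mm, lying, origin centre of underside.
- screwdriver: Bystander: screwdriver, lying, near the robot's right.
Mind the look-alikes: they are no part of the job. What is shaped like the stray2 but turquoise is not meant.

How it is judged:
By the outcome, as a careful person would: the job done as asked, in the order asked, and still so for the second after the job is handed in, with the robot touching nothing.
Of clevis1, clevis2, clevis3, clevis4 only 2 to 4 are there at a start; the rules pass over those that are not, and their reading is None.
Of stray1, stray2, stray3 only 2 to 3 are there at a start; the rules pass over those that are not, and their reading is None.
At some moment in a run one of stray1, stray2, stray3 may be knocked a few centimetres aside while the robot is not near it.
It also fails if it takes over 210 s, if anything falls off the work surface, if the arm or the gripper's body presses on something with over 40 N, if the wrist force passes 120 N, or if a joint passes its speed limit or range.

## Working session

There is one attempt and no reset: what is moved stays moved. The work goes in short steps, Python scripts to look and compute and a shell command to move; the robot and the scene stay as the last step left them, time stands still between calls to the robot, and variables do not carry over. Pictures are saved under pics/ and viewed, at most 14 in all, crops included, and the job is handed in when it is done.

```bash
mkdir -p pics; cat > h.py <<'E'
import numpy as np, cv2
from bench import arm
from scipy.spatial.transform import Rotation as R
def save(p,name,crop=None,scale=1):
    im=p["color"][:,:,::-1]
    if crop: x0,y0,x1,y1=crop; im=im[y0:y1,x0:x1]
    if scale!=1: im=cv2.resize(im,None,fx=scale,fy=scale,interpolation=cv2.INTER_CUBIC)
    cv2.imwrite(f"pics/{name}.png",im)
def ray(p,uv,st=None):
    u=(uv[0]-p["cx"])/p["fx"]; v=(uv[1]-p["cy"])/p["fy"]
    if "rvec" in p:
        Rm=cv2.Rodrigues(np.array(p["rvec"],float))[0]; t=np.array(p["tvec"],float).ravel()
        return -Rm.T@t, Rm.T@np.array([u,v,1.])
    th=np.hypot(u,v); d=np.array([np.sin(th)*u/max(th,1e-9),np.sin(th)*v/max(th,1e-9),np.cos(th)])
    M=np.array(p["mount"]); T=tool(st)
    A=T@M
    return A[:3,3],A[:3,:3]@d
def tool(st):
    w,x,y,z=st["orientation"]; T=np.eye(4); T[:3,:3]=R.from_quat([x,y,z,w]).as_matrix(); T[:3,3]=st["tcp_pos"]; return T
def at_z(p,uv,z,st=None):
    o,d=ray(p,uv,st); return o+d*(z-o[2])/d[2]
def proj(p,X,st=None):
    X=np.asarray(X,float)
    if "rvec" in p:
        Rm=cv2.Rodrigues(np.array(p["rvec"],float))[0]; c=Rm@X+np.array(p["tvec"],float).ravel()
        return np.array([p["cx"]+p["fx"]*c[0]/c[2],p["cy"]+p["fy"]*c[1]/c[2]])
    A=np.linalg.inv(tool(st)@np.array(p["mount"])); c=A[:3,:3]@X+A[:3,3]
    th=np.arctan2(np.hypot(c[0],c[1]),c[2]); r=np.hypot(c[0],c[1])
    return np.array([p["cx"]+p["fx"]*th*c[0]/r,p["cy"]+p["fy"]*th*c[1]/r])
def tri(obs):
    A=np.zeros((3,3));b=np.zeros(3)
    for o,d in obs:
        d=d/np.linalg.norm(d);P=np.eye(3)-np.outer(d,d);A+=P;b+=P@o
    X=np.linalg.solve(A,b); return X,[float(np.linalg.norm((np.eye(3)-np.outer(d,d)/(d@d))@(X-o))) for o,d in obs]
def yaw(st): 
    T=tool(st); return np.degrees(np.arctan2(T[1,0],T[0,0]))
E
python3 - <<'E'
from h import *
np.set_printoptions(precision=1,suppress=True)
s=arm.state();print(s["time"],s["tcp_pos"],tool(s)[:3,:3],s["finger_gap"],s["force"])
P={n:arm.read_camera(n) for n in("scene","top")}
for n in P: save(P[n],n+"0")
names="hopper pin_low pin_high latch_post latch_pivot door knuckle_low knuckle_high door_handle rack mat tray tray_handle clevis1 stray1 spray_can marker screwdriver".split()
for nm in names:
    r={}
    for n in P:
        L=arm.pinpoint(P[n],nm); r[n]=[(np.array(q["position"]).round(1).tolist(),round(q["conf"],2)) for q in L[:8] if q["conf"]>.2]
    print(nm,r)
    if all(len(v)==1 for v in r.values()):
        X,e=tri([ray(P[n],r[n][0][0]) for n in P]); print("   ->",X,np.array(e))
E
```

```text
0.0 [ 181.9 -492.2  230.8] [[ 0.9  0.3 -0. ]
 [ 0.3 -0.9  0. ]
 [ 0.  -0.  -1. ]] 85.33771294785933 [ 0.6 -0.1 -0.3]
hopper {'scene': [([237.7, 199.0], 0.72)], 'top': [([386.1, 192.0], 0.72), ([220.4, 188.3], 0.41)]}
pin_low {'scene': [([242.6, 229.2], 0.57)], 'top': [([354.0, 163.2], 0.73)]}
   -> [ 691.4 -114.1   38. ] [4.6 4.6]
pin_high {'scene': [([236.5, 205.3], 0.95)], 'top': [([355.9, 151.8], 0.71)]}
   -> [ 704.5 -109.4  144.3] [0.2 0.2]
latch_post {'scene': [([276.0, 131.1], 0.75), ([352.1, 220.4], 0.53)], 'top': [([292.9, 219.9], 0.63), ([376.1, 230.6], 0.39), ([288.5, 169.1], 0.36)]}
latch_pivot {'scene': [([265.8, 151.3], 0.75)], 'top': [([377.4, 212.5], 0.55), ([357.3, 156.4], 0.55)]}
door {'scene': [([420.4, 299.4], 0.74)], 'top': [([223.5, 186.3], 0.61), ([212.8, 215.1], 0.23)]}
knuckle_low {'scene': [([418.4, 302.9], 0.71), ([459.2, 340.5], 0.62)], 'top': [([220.1, 192.3], 0.98), ([286.5, 167.1], 0.61)]}
knuckle_high {'scene': [([430.2, 277.3], 0.69)], 'top': [([216.5, 181.3], 0.84), ([223.4, 220.4], 0.73)]}
door_handle {'scene': [([445.0, 228.7], 0.84)], 'top': [([21
[... 421 characters left out ...]
clevis1 {'scene': [([357.4, 234.3], 0.75), ([341.0, 226.3], 0.45), ([324.3, 272.9], 0.24)], 'top': [([294.0, 220.2], 0.75), ([296.6, 207.0], 0.55), ([280.4, 213.8], 0.43)]}
stray1 {'scene': [([348.8, 288.9], 0.82), ([319.6, 271.1], 0.66), ([287.6, 255.9], 0.49)], 'top': [([286.2, 169.3], 0.63), ([294.8, 144.1], 0.58), ([264.8, 166.2], 0.5), ([315.7, 165.7], 0.5)]}
spray_can {'scene': [([461.4, 341.3], 0.72)], 'top': [([189.1, 173.4], 0.8), ([267.7, 171.9], 0.32)]}
marker {'scene': [([420.3, 206.8], 0.68)], 'top': [([252.8, 275.2], 0.72)]}
   -> [311.4 247.9  -9.2] [5.7 5.7]
screwdriver {'scene': [([243.4, 143.2], 0.44)], 'top': [([435.3, 251.8], 0.79)]}
   -> [ 375.  -386.1   11.2] [2.8 2.8]
```

View pics/scene0.png

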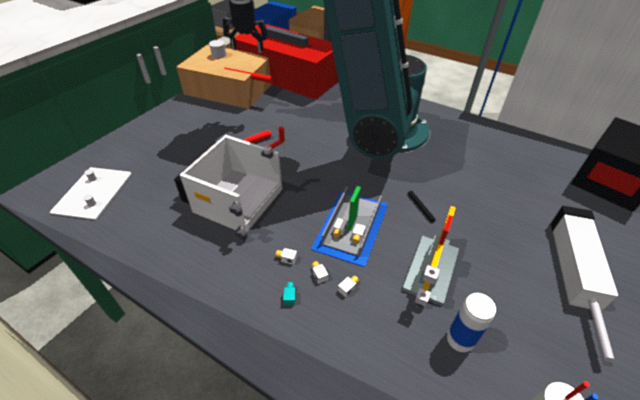

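```bash
python3 -c "
import cv2;im=cv2.imread('pics/top0.png')[110:310,160:460];cv2.imwrite('pics/top0c.png',cv2.resize(im,(800,533),interpolation=cv2.INTER_CUBIC))"
```

```text
(no output)
```

View pics/top0c.png

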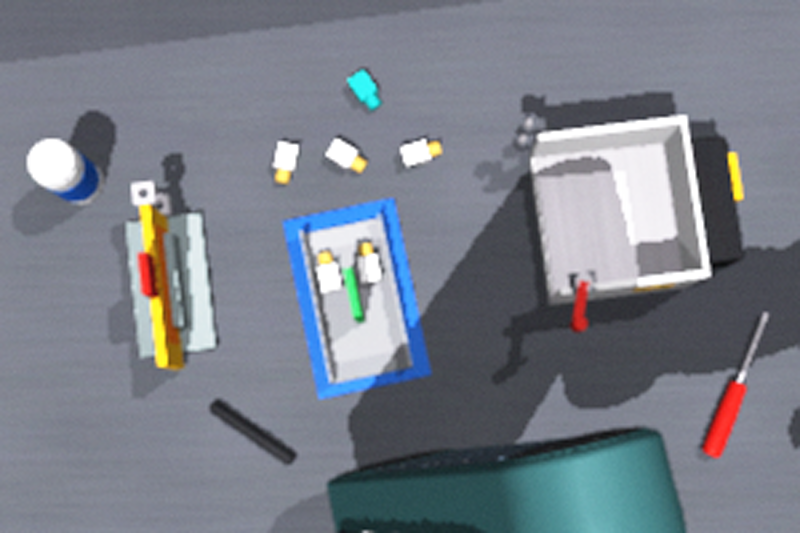

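Three strays lie at crop (285,160), (347,153), (420,152), white with brass. The turquoise look-alike at (365,88) is not meant. Two clevises are in the tray. The hopper's open side faces world +y, and the door's knuckles are at its far end.

```bash
cat >> h.py <<'E'
def plan(x,y,z,yawdeg=None,st=None):
    """tool-down: total shift in tool axes (turn last) and n rows"""
    st=st or arm.state(); T=tool(st); d=T[:3,:3].T@(np.array([x,y,z])-T[:3,3])
    Rt=R.from_euler("z",yaw(st) if yawdeg is None else yawdeg,degrees=True).as_matrix()@np.diag([1,-1,-1.])
    w=R.from_matrix(T[:3,:3].T@Rt).as_rotvec(degrees=True)
    n=int(np.ceil(max(np.linalg.norm(d)/60,np.linalg.norm(w)/10.5,1e-9)))
    print("t %.1f pos"%st["time"],np.round(st["tcp_pos"],1),"yaw %.1f"%yaw(st),"F",np.round(st["force"],1),"gap %.1f grip %.1f"%(st["finger_gap"],st["grasp_force"]),"\n shift",d.round(1),"turn",w.round(1),"n",n,"per row",(d/n).round(1))
E
python3 - <<'E'
from h import *
np.set_printoptions(precision=2,suppress=True)
p=arm.read_camera("wrist"); print(np.array(p["mount"]),p["fx"],p["cx"],p["cy"])
plan(490,-130,400,0)
E
```

```text
[[   0.     -0.97   -0.26   63.11]
 [   1.      0.      0.      0.58]
 [  -0.     -0.26    0.97 -143.33]
 [   0.      0.      0.      1.  ]] 309.70691628693146 320.67123778487075 196.39083855842415
t 1.9 pos [ 181.9 -492.5  231.3] yaw 20.3 F [ 0.4 -0.2  0.1] gap 85.2 grip 0.0 
 shift [ 414.6 -233.3 -168.7] turn [-0.   0.  20.3] n 9 per row [ 46.1 -25.9 -18.7]
```

```bash
python3 -m creep '[{"dz":-50},{"dz":-60,"wz":5},{"dz":-59,"wz":5}]' >/dev/null; python3 -m creep '[{"dx":44,"dy":-32,"wz":2},{"dx":44,"dy":-32,"wz":2},{"dx":44,"dy":-32,"wz":2},{"dx":44,"dy":-32,"wz":2},{"dx":44,"dy":-32,"wz":2},{"dx":44,"dy":-32},{"dx":44,"dy":-32},{"dx":44,"dy":-32}]' | tail -3; python3 -m creep '[{"dx":44,"dy":-32},{}]'
python3 - <<'E'
from h import *
plan(490,-130,400,0)
E
```

```text
t 1.9 pos [ 181.9 -492.5  231.3] yaw 20.3 F [ 0.4 -0.2  0.1] gap 85.2 grip 0.0 
 shift [ 414.6 -233.3 -168.7] turn [-0.   0.  20.3] n 9 per row [ 46.1 -25.9 -18.7]$[0]: bad value
$[0]: bad value
$[0]: bad value
```

```bash
python3 -m creep '[{"dx":0,"dy":0,"dz":-50,"wx":0,"wy":0,"wz":0,"claw":-1}]'; python3 -m creep '[{"dz":-50.0,"claw":-1.0}]'; python3 -m creep '[{"dz":-10,"claw":-1}]'
```

```text
time: 2.08
tcp_pos: [181.6, -490.9, 279.3]
orientation: [-0.003, 0.984, 0.176, -0.0]
force: [-0.0, -2.5, 1.3]
finger_gap: 85.7
grasp_force: 0.0$[0]: bad value
$[0]: bad value
```

```bash
python3 -m creep '[{"dx":0,"dy":0,"dz":-60,"wx":0,"wy":0,"wz":5,"claw":-1},{"dx":20,"dy":-10,"dz":-55,"wx":0,"wy":0,"wz":5,"claw":-1},{"dx":44,"dy":-32,"dz":0,"wx":0,"wy":0,"wz":5,"claw":-1},{"dx":44,"dy":-32,"dz":0,"wx":0,"wy":0,"wz":5,"claw":-1},{"dx":44,"dy":-34,"dz":0,"wx":0,"wy":0,"wz":0,"claw":-1},{"dx":44,"dy":-40,"dz":0,"wx":0,"wy":0,"wz":0,"claw":-1},{"dx":44,"dy":-40,"dz":0,"wx":0,"wy":0,"wz":0,"claw":-1},{"dx":44,"dy":-40,"dz":0,"wx":0,"wy":0,"wz":0,"claw":-1}]' | head -2; python3 -m creep '[{"dx":30,"dy":-50,"dz":0,"wx":0,"wy":0,"wz":0,"claw":-1},{"dx":0,"dy":-50,"dz":0,"wx":0,"wy":0,"wz":0,"claw":-1},{"dx":0,"dy":0,"dz":0,"wx":0,"wy":0,"wz":0,"claw":-1}]'
python3 - <<'E'
from h import *
plan(490,-130,400,0)
s=arm.state();p=arm.read_camera("wrist");save(p,"w1")
for n in "pin_high pin_low latch_post latch_pivot hopper".split():
    print(n,[(np.round(q["position"],1).tolist(),round(q["conf"],2)) for q in arm.pinpoint(p,n)[:3]])
E
```

```text
time: 3.08
tcp_pos: [453.5, -245.9, 396.4]
time: 3.45
tcp_pos: [481.9, -144.6, 396.8]
orientation: [0.0, 1.0, 0.004, 0.0]
force: [-0.9, -1.1, 0.9]
finger_gap: 85.3
grasp_force: 0.0
t 3.5 pos [ 481.9 -144.6  396.8] yaw 0.5 F [-0.9 -1.1  0.9] gap 85.3 grip 0.0 
 shift [  8.2 -14.5  -3.2] turn [ 0.  -0.   0.5] n 1 per row [  8.2 -14.5  -3.2]
pin_high [([302.2, 9.0], 0.95)]
pin_low [([306.1, 26.3], 0.78)]
latch_post [([337.3, 204.7], 0.69)]
latch_pivot [([345.2, 157.3], 0.97)]
hopper [([371.9, 93.3], 0.56)]
```

View pics/w1.png

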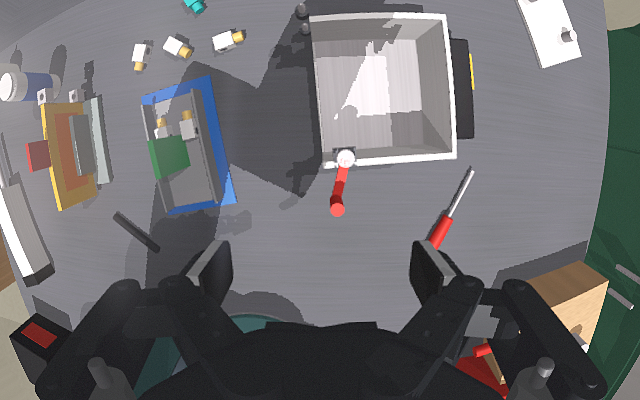

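The wrist view shows the hopper's rim corners at (449,14) and (456,157), the pivot at (345,157), the post at (337,208), the upper pin at (302,9), the door at left (70,150) and the tray at (185,150). I'll fit the hopper and move over to the door.

```bash
python3 -m creep '[{"dx":0,"dy":-55,"dz":0,"wx":0,"wy":0,"wz":0,"claw":-1},{"dx":0,"dy":-55,"dz":0,"wx":0,"wy":0,"wz":0,"claw":-1},{"dx":0,"dy":-55,"dz":0,"wx":0,"wy":0,"wz":0,"claw":-1},{"dx":0,"dy":-55,"dz":0,"wx":0,"wy":0,"wz":0,"claw":-1},{"dx":-10,"dy":-55,"dz":0,"wx":0,"wy":0,"wz":0,"claw":-1},{"dx":-10,"dy":-55,"dz":0,"wx":0,"wy":0,"wz":0,"claw":-1},{"dx":-10,"dy":-55,"dz":0,"wx":0,"wy":0,"wz":0,"claw":-1},{"dx":-10,"dy":-55,"dz":0,"wx":0,"wy":0,"wz":0,"claw":-1}]' | head -2; python3 -m creep '[{"dx":0,"dy":0,"dz":0,"wx":0,"wy":0,"wz":0,"claw":-1},{"dx":0,"dy":0,"dz":0,"wx":0,"wy":0,"wz":0,"claw":-1}]' | head -2
cat >> h.py <<'E'
from scipy.optimize import least_squares
def fit(obs,x0,z0=None):
    """obs: (pic,st,uv,local xyz,weight); fit x,y,yaw (origin height z0) of a body standing upright"""
    def f(q):
        c,s=np.cos(q[2]),np.sin(q[2]); out=[]
        for p,st,uv,L,w in obs:
            X=[q[0]+c*L[0]-s*L[1],q[1]+s*L[0]+c*L[1],(z0 or 0)+L[2]]
            out+=list(w*(proj(p,X,st)-uv))
        return np.array(out)
    r=least_squares(f,x0,loss="soft_l1",f_scale=2,x_scale=[10,10,.1]); return r.x,f(r.x).reshape(-1,2)
E
python3 - <<'E'
from h import *
np.set_printoptions(precision=1,suppress=True)
s=arm.state();p=arm.read_camera("wrist");save(p,"w2")
print(s["tcp_pos"])
ob=[]
LOC={"door_handle":(-106,0,146),"knuckle_high":(0,0,93),"knuckle_low":(0,0,0)}
for n in "door_handle knuckle_high knuckle_low door rack tray tray_handle mat latch_pivot stray1 clevis1".split():
    L=arm.pinpoint(p,n)
    print(n,[(np.round(q["position"],1).tolist(),round(q["conf"],2)) for q in L[:5]])
    if n in LOC and L: ob.append((p,s,L[0]["position"],LOC[n],1))
q,e=fit(ob,[510,350,0],15); print("door",q,e)
# hopper from w1
import copy
s1=dict(s); s1["tcp_pos"]=[481.9,-144.6,396.8]; s1["orientation"]=[0,1,.004,0]
o=[(p,s1,uv,L,w) for uv,L,w in [((302.2,9),(118,102,123),1),((306.1,26.3),(118,102,30),1),((345.2,157.3),(-88,64,145),1),((449,14),(100,-90,145),.5),((456,157),(-100,-90,145),.5)]]
t=arm.read_camera("top");sc=arm.read_camera("scene")
o+=[(t,None,(354,163.2),(118,102,30),.7),(t,None,(355.9,151.8),(118,102,123),.7),(t,None,(377.4,212.5),(-88,64,145),.7),(sc,None,(236.5,205.3),(118,102,123),.7),(sc,None,(265.8,151.3),(-88,64,145),.7)]
q,e=fit(o,[580,-200,0]);print("hopper",q,e)
E
```

```text
time: 4.75
tcp_pos: [439.2, 175.7, 403.0]
time: 5.0
tcp_pos: [439.7, 174.7, 402.9]
[439.7 174.7 402.9]
door_handle [([211.6, 89.4], 0.69)]
knuckle_high [([233.2, 25.7], 0.77), ([292.9, 207.7], 0.53)]
knuckle_low [([250.3, 36.7], 0.72)]
door [([252.0, 39.2], 0.9), ([575.4, 227.0], 0.53)]
rack [([251.4, 92.8], 0.86), ([384.4, 130.3], 0.2)]
tray [([383.8, 128.4], 0.98), ([253.6, 38.7], 0.75), ([391.7, 137.2], 0.31), ([575.7, 229.9], 0.2)]
tray_handle [([391.9, 136.8], 0.75), ([447.4, 35.6], 0.3)]
mat []
latch_pivot [([562.4, 174.8], 0.68)]
stray1 [([445.0, 36.4], 0.82), ([351.7, 15.8], 0.6), ([396.7, 20.9], 0.6)]
clevis1 [([396.6, 110.0], 0.88), ([367.1, 109.0], 0.87), ([251.0, 40.2], 0.58), ([550.2, 40.9], 0.21)]
door [620.6 360.    0.1] [[ 0.   0.6]
 [-0.6 -1.8]
 [ 0.7  0.8]]
hopper [ 587.4 -232.4    0.1] [[ 0.4 -0.2]
 [-0.3  0.7]
 [-0.1 -1.3]
 [-1.6 -0.1]
 [ 0.1  0.3]
 [ 1.7 -1. ]
 [ 1.9  2.9]
 [ 1.2  1.8]
 [ 0.3  1.4]
 [ 1.2 -0.5]]
```

View pics/w2.png

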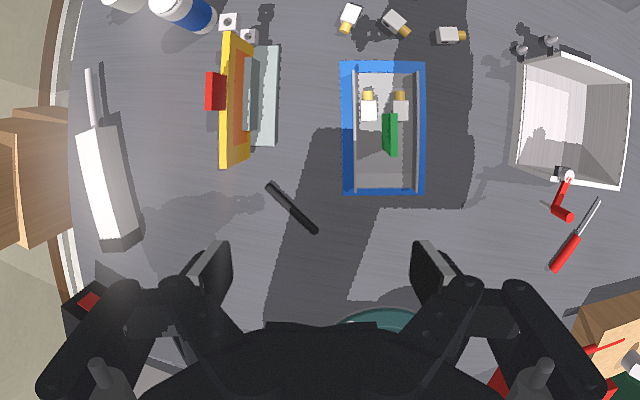

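The door's red tab is at (212,90), the knuckles at (230,20) and (250,37), the tray at (385,128) with clevises at (368,108) and (400,105), and the strays at (350,18), (396,22) and (448,35). I'll approach above the tab.

```bash
python3 -m creep '[{"dx":15,"dy":-35,"dz":20,"wx":0,"wy":0,"wz":-2,"claw":-1},{"dx":15,"dy":-35,"dz":20,"wx":0,"wy":0,"wz":-2,"claw":-1},{"dx":15,"dy":-35,"dz":20,"wx":0,"wy":0,"wz":-2,"claw":-1},{"dx":15,"dy":-35,"dz":20,"wx":0,"wy":0,"wz":0,"claw":-1},{"dx":15,"dy":-35,"dz":20,"wx":0,"wy":0,"wz":0,"claw":-1},{"dx":0,"dy":0,"dz":20,"wx":0,"wy":0,"wz":0,"claw":-1},{"dx":0,"dy":0,"dz":0,"wx":0,"wy":0,"wz":0,"claw":-1},{"dx":0,"dy":0,"dz":0,"wx":0,"wy":0,"wz":0,"claw":-1}]' | head -3
python3 - <<'E'
from h import *
np.set_printoptions(precision=2,suppress=True)
s=arm.state();p=arm.read_camera("wrist");save(p,"w3")
ob=[]
LOC={"door_handle":(-106,0,146),"knuckle_high":(0,0,93),"knuckle_low":(0,0,0)}
for n in LOC:
    L=arm.pinpoint(p,n)
    print(n,[(np.round(q["position"],1).tolist(),round(q["conf"],2)) for q in L[:3]])
    if L: ob.append((p,s,L[0]["position"],LOC[n],1))
q,e=fit(ob,[620,360,.1],15); print("door",q,np.degrees(q[2]),e)
h=q[:2]-106*np.array([np.cos(q[2]),np.sin(q[2])]);print(h)
plan(h[0],h[1],200,np.degrees(q[2]))
E
```

```text
time: 6.7
tcp_pos: [485.8, 310.5, 302.7]
orientation: [-0.067, 0.981, 0.179, -0.008]
door_handle [([309.9, 141.0], 0.85), ([472.7, 209.5], 0.62)]
knuckle_high [([342.5, 47.3], 0.76), ([333.1, 128.5], 0.68)]
knuckle_low [([347.3, 62.5], 0.71)]
door [617.74 362.36   0.1 ] 5.78090584509746 [[-0.33  1.45]
 [ 0.37 -0.85]
 [-0.01 -0.91]]
[512.28 351.69]
t 6.9 pos [485.8 310.5 302.8] yaw 20.6 F [-0.4  0.4 -0.8] gap 85.4 grip 0.0 
 shift [ 38.4 -15.  106.1] turn [-7.8  0.5 14.9] n 2 per row [19.2 -7.5 53.1]
```

View pics/w3.png

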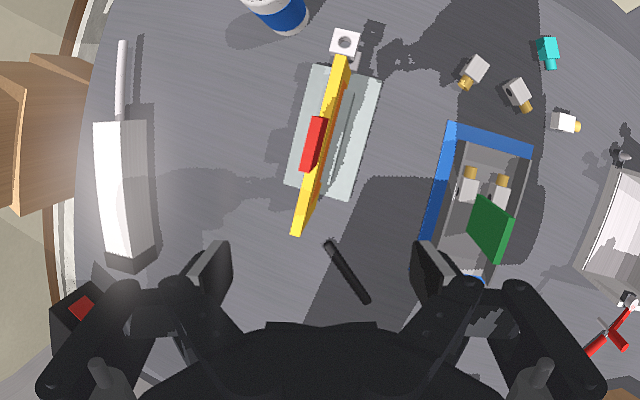

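```bash
python3 -m creep '[{"dx":0,"dy":0,"dz":0,"wx":-3.9,"wy":0.2,"wz":7.5,"claw":-1},{"dx":0,"dy":0,"dz":0,"wx":-3.9,"wy":0.2,"wz":7.5,"claw":-1},{"dx":0,"dy":0,"dz":0,"wx":0,"wy":0,"wz":0,"claw":-1}]' | head -3
python3 - <<'E'
from h import *
np.set_printoptions(precision=2,suppress=True)
plan(512.3,351.7,240,5.8)
E
```

```text
time: 7.28
tcp_pos: [509.4, 223.4, 302.6]
orientation: [-0.032, 0.993, 0.116, -0.008]
t 7.3 pos [509.4 223.4 302.6] yaw 13.4 F [ 0.2  0.9 -0.3] gap 85.5 grip 0.0 
 shift [  33.1 -119.8   70.3] turn [-3.7  0.8  7.6] n 3 per row [ 11.  -39.9  23.4]
```

```bash
python3 - <<'E'
from h import *
print(np.round(arm.state()["joints"],3))
E
python3 -m creep '[{"dx":0,"dy":0,"dz":0,"wx":0,"wy":0,"wz":0,"claw":-1},{"dx":0,"dy":0,"dz":0,"wx":0,"wy":0,"wz":0,"claw":-1}]' | head -3
python3 -m creep '[{"dx":0,"dy":0,"dz":0,"wx":0,"wy":0,"wz":3,"claw":-1},{"dx":0,"dy":0,"dz":0,"wx":0,"wy":0,"wz":0,"claw":-1}]' | head -3
python3 - <<'E'
from h import *
print(np.round(arm.state()["joints"],3))
plan(512.3,351.7,240,5.8)
E
```

```text
[0.233 0.311 0.212 1.48  0.065 3.141]
time: 7.52
tcp_pos: [508.6, 225.8, 302.3]
orientation: [-0.032, 0.992, 0.119, -0.009]
time: 7.78
tcp_pos: [511.7, 210.8, 302.2]
orientation: [-0.037, 0.994, 0.102, -0.01]
[0.204 0.308 0.205 1.481 0.076 3.141]
t 7.8 pos [511.7 210.8 302.2] yaw 11.7 F [0.5 0.6 0.6] gap 85.6 grip 0.0 
 shift [  30.  -132.7   72.1] turn [-4.3  1.   5.9] n 3 per row [ 10.  -44.2  24. ]
```

Joint 6 is at its limit. I'll use the half-turned grasp (yaw ≈ 186°).

```bash
python3 -m creep '[{"dx":0,"dy":0,"dz":0,"wx":-1,"wy":0,"wz":-10.5,"claw":-1},{"dx":0,"dy":0,"dz":0,"wx":0,"wy":0,"wz":-10.5,"claw":-1},{"dx":0,"dy":0,"dz":0,"wx":0,"wy":0,"wz":-10.5,"claw":-1},{"dx":0,"dy":0,"dz":0,"wx":0,"wy":0,"wz":-10.5,"claw":-1},{"dx":0,"dy":0,"dz":0,"wx":0,"wy":0,"wz":-10.5,"claw":-1},{"dx":0,"dy":0,"dz":0,"wx":0,"wy":0,"wz":-10.5,"claw":-1},{"dx":0,"dy":0,"dz":0,"wx":0,"wy":0,"wz":-10.5,"claw":-1},{"dx":0,"dy":0,"dz":0,"wx":0,"wy":0,"wz":-10.5,"claw":-1}]' | head -3
python3 -m creep '[{"dx":0,"dy":0,"dz":0,"wx":0,"wy":0,"wz":-10.5,"claw":-1},{"dx":0,"dy":0,"dz":0,"wx":0,"wy":0,"wz":-10.5,"claw":-1},{"dx":0,"dy":0,"dz":0,"wx":0,"wy":0,"wz":-10.5,"claw":-1},{"dx":0,"dy":0,"dz":0,"wx":0,"wy":0,"wz":-10.5,"claw":-1},{"dx":0,"dy":0,"dz":0,"wx":0,"wy":0,"wz":-10.5,"claw":-1},{"dx":0,"dy":0,"dz":0,"wx":0,"wy":0,"wz":-10.5,"claw":-1},{"dx":0,"dy":0,"dz":0,"wx":0,"wy":0,"wz":-10.5,"claw":-1},{"dx":0,"dy":0,"dz":0,"wx":0,"wy":0,"wz":-10.5,"claw":-1}]' | head -3
python3 - <<'E'
from h import *
print(np.round(arm.state()["joints"],3))
plan(512.3,351.7,290,185.8)
E
```

```text
time: 8.78
tcp_pos: [511.6, 211.6, 302.2]
orientation: [-0.027, 0.668, 0.744, 0.013]
time: 9.78
tcp_pos: [511.5, 211.6, 302.2]
orientation: [-0.012, -0.001, 1.0, 0.028]
[0.214 0.308 0.207 1.48  0.059 0.212]
t 9.8 pos [511.5 211.6 302.2] yaw -179.8 F [-0.3 -1.4  0.8] gap 85.4 grip 0.0 
 shift [ -1.5 139.3  19.9] turn [ 3.2 -1.2 -5.7] n 3 per row [-0.5 46.4  6.6]
```

```bash
python3 -m creep '[{"dx":0,"dy":0,"dz":0,"wx":3.2,"wy":-1.2,"wz":-5.7,"claw":-1},{"dx":-3,"dy":28,"dz":4,"wx":0,"wy":0,"wz":0,"claw":-1},{"dx":-3,"dy":28,"dz":4,"wx":0,"wy":0,"wz":0,"claw":-1},{"dx":-3,"dy":28,"dz":4,"wx":0,"wy":0,"wz":0,"claw":-1},{"dx":-3,"dy":28,"dz":0,"wx":0,"wy":0,"wz":0,"claw":-1},{"dx":-3,"dy":27,"dz":0,"wx":0,"wy":0,"wz":0,"claw":-1},{"dx":0,"dy":0,"dz":0,"wx":0,"wy":0,"wz":0,"claw":-1},{"dx":0,"dy":0,"dz":0,"wx":0,"wy":0,"wz":0,"claw":-1}]' | head -3
python3 - <<'E'
from h import *
np.set_printoptions(precision=2,suppress=True)
s=arm.state();p=arm.read_camera("wrist");save(p,"w4")
ob=[]
LOC={"door_handle":(-106,0,146),"knuckle_high":(0,0,93),"knuckle_low":(0,0,0)}
for n in LOC:
    L=arm.pinpoint(p,n)
    print(n,[(np.round(q["position"],1).tolist(),round(q["conf"],2)) for q in L[:3]])
    if L: ob.append((p,s,L[0]["position"],LOC[n],1))
q,e=fit(ob,[620,360,.1],15); print("door",q,np.degrees(q[2]),e)
h=q[:2]-106*np.array([np.cos(q[2]),np.sin(q[2])]);print(h)
plan(h[0],h[1],200,np.degrees(q[2])+180)
E
```

```text
time: 10.78
tcp_pos: [513.2, 350.9, 290.2]
orientation: [0.0, -0.048, 0.999, 0.0]
door_handle [([317.0, 189.7], 0.89), ([391.2, 262.2], 0.59), ([144.7, 162.5], 0.41)]
knuckle_high [([321.6, 267.2], 0.94), ([172.9, 255.6], 0.74)]
knuckle_low [([321.2, 236.5], 0.62), ([174.0, 255.5], 0.35)]
door [618.43 360.82   0.14] 7.789023334997483 [[ 0.01  0.22]
 [-0.13 -0.57]
 [ 0.15  0.29]]
[513.41 346.45]
t 11.0 pos [513.3 350.7 290.5] yaw -174.6 F [0.1 0.6 0.5] gap 85.6 grip 0.0 
 shift [ 0.4 -4.3 90.5] turn [ 0.   0.  -2.3] n 2 per row [ 0.2 -2.1 45.2]
```

View pics/w4.png

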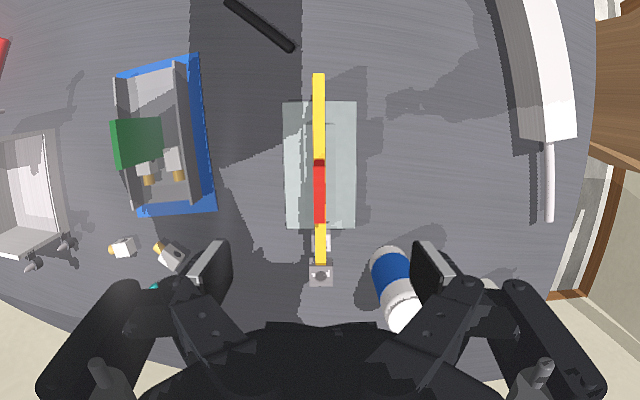

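The red tab sits at (319,190), almost central, and the door runs vertically in the picture. The spray can at (395,290) lies near the open right finger. I'll descend part-way and re-measure.

```bash
python3 -m creep '[{"dx":0,"dy":-1.5,"dz":25,"wx":0,"wy":0,"wz":-0.8,"claw":-1},{"dx":0,"dy":0,"dz":25,"wx":0,"wy":0,"wz":0,"claw":-1},{"dx":0,"dy":0,"dz":25,"wx":0,"wy":0,"wz":0,"claw":-1},{"dx":0,"dy":0,"dz":0,"wx":0,"wy":0,"wz":0,"claw":-1},{"dx":0,"dy":0,"dz":0,"wx":0,"wy":0,"wz":0,"claw":-1}]' | head -3
cat >> h.py <<'E'
def mask(p,kind,roi=None):
    h=cv2.cvtColor(p["color"],cv2.COLOR_RGB2HSV).astype(int); H,S,V=h[...,0],h[...,1],h[...,2]
    m={"red":((H<8)|(H>172))&(S>140)&(V>60),"yellow":(H>20)&(H<32)&(S>140)&(V>90),"green":(H>45)&(H<80)&(S>110),"blue":(H>100)&(H<120)&(S>150)&(V>90)}[kind]
    if roi: k=np.zeros_like(m); k[roi[1]:roi[3],roi[0]:roi[2]]=1; m=m&k
    return m
E
python3 - <<'E'
from h import *
np.set_printoptions(precision=2,suppress=True)
s=arm.state();p=arm.read_camera("wrist")
for k,z in(("red",180),("yellow",130)):
    m=mask(p,k,(260,20,380,300)); v,u=np.nonzero(m); print(k,len(u),u.min(),u.max(),v.min(),v.max())
    pts=[]
    for r in range(v.min()+3,v.max()-2,6):
        c=u[v==r]
        if len(c): pts.append(np.append(at_z(p,(c.mean(),r),z,s)[:2],len(c)))
    pts=np.array(pts); f=np.polyfit(pts[:,0],pts[:,1],1); print(pts[::4]); print("yaw",np.degrees(np.arctan(f[0])),"y at 513:",np.polyval(f,513),"ends",at_z(p,(u[v==v.min()].mean(),v.min()),z,s),at_z(p,(u[v==v.max()].mean(),v.max()),z,s))
plan(513,350,142,186)
E
```

```text
time: 11.6
tcp_pos: [513.7, 349.8, 216.3]
orientation: [0.001, -0.055, 0.998, 0.0]
red 1329 313 328 172 261
[[482.11 344.86  13.  ]
 [496.72 346.46  15.  ]
 [511.97 348.13  15.  ]
 [528.07 350.21  16.  ]]
yaw 6.364495829499333 y at 513: 348.2805373573594 ends [480.32 344.66 180.  ] [538.04 350.98 180.  ]
yellow 2253 313 328 59 299
[[407.57 336.93  16.  ]
 [425.58 338.91  16.  ]
 [443.33 340.87  16.  ]
 [461.07 342.45  15.  ]
 [478.94 344.41  15.  ]
 [573.71 354.79  13.  ]
 [597.91 357.43  13.  ]]
yaw 6.141426354975867 y at 513: 348.21389037293545 ends [405.29 336.68 130.  ] [601.1  357.78 130.  ]
t 11.7 pos [513.8 350.  216.5] yaw -173.7 F [-0.3 -0.   0. ] gap 85.4 grip 0.0 
 shift [ 0.9  0.1 74.5] turn [0.  0.1 0.3] n 2 per row [ 0.5  0.  37.3]
```

```bash
python3 -m creep '[{"dx":1,"dy":-1.8,"dz":24,"wx":0,"wy":0,"wz":0,"claw":-1},{"dx":0,"dy":0,"dz":25,"wx":0,"wy":0,"wz":0,"claw":-1},{"dx":0,"dy":0,"dz":25,"wx":0,"wy":0,"wz":0,"claw":-1},{"dx":0,"dy":0,"dz":0,"wx":0,"wy":0,"wz":0,"claw":0.3},{"dx":0,"dy":0,"dz":0,"wx":0,"wy":0,"wz":0,"claw":0.6},{"dx":0,"dy":0,"dz":0,"wx":0,"wy":0,"wz":0,"claw":1},{"dx":0,"dy":0,"dz":0,"wx":0,"wy":0,"wz":0,"claw":1},{"dx":0,"dy":0,"dz":0,"wx":0,"wy":0,"wz":0,"claw":1}]' 60
python3 -m creep '[{"dx":0,"dy":0,"dz":0,"wx":0,"wy":0,"wz":0,"claw":1},{"dx":0,"dy":0,"dz":0,"wx":0,"wy":0,"wz":0,"claw":1}]' 60
python3 - <<'E'
from h import *
plan(512.6,348.2,142,186)
E
```

```text
time: 12.65
tcp_pos: [512.9, 348.3, 142.0]
orientation: [0.001, -0.055, 0.998, 0.001]
force: [0.5, 0.5, 6.3]
finger_gap: 9.1
grasp_force: 59.7
time: 12.9
tcp_pos: [512.9, 348.3, 142.0]
orientation: [0.001, -0.055, 0.998, 0.001]
force: [-1.3, -0.0, 5.3]
finger_gap: 9.6
grasp_force: 59.7
t 12.9 pos [512.9 348.3 142. ] yaw -173.7 F [-1.3 -0.   5.3] gap 9.6 grip 59.7 
 shift [ 0.3 -0.1  0. ] turn [0.1 0.1 0.3] n 1 per row [ 0.3 -0.1  0. ]
```

```bash
python3 -m creep '[{"dx":0,"dy":0,"dz":-10,"wx":0,"wy":0,"wz":0,"claw":1},{"dx":0,"dy":0,"dz":-20,"wx":0,"wy":0,"wz":0,"claw":1},{"dx":0,"dy":0,"dz":-25,"wx":0,"wy":0,"wz":0,"claw":1},{"dx":0,"dy":0,"dz":-25,"wx":0,"wy":0,"wz":0,"claw":1},{"dx":0,"dy":0,"dz":-25,"wx":0,"wy":0,"wz":0,"claw":1},{"dx":0,"dy":0,"dz":-25,"wx":0,"wy":0,"wz":0,"claw":1},{"dx":0,"dy":0,"dz":-20,"wx":0,"wy":0,"wz":0,"claw":1},{"dx":0,"dy":-10,"dz":0,"wx":0,"wy":0,"wz":0,"claw":1}]' 100
python3 -m creep '[{"dx":0,"dy":-20,"dz":0,"wx":0,"wy":0,"wz":0,"claw":1},{"dx":-2,"dy":-30,"dz":0,"wx":0,"wy":0,"wz":0,"claw":1},{"dx":-2,"dy":-33,"dz":0,"wx":0,"wy":0,"wz":0,"claw":1},{"dx":-2,"dy":-33,"dz":0,"wx":0,"wy":0,"wz":0,"claw":1},{"dx":-2,"dy":-33,"dz":0,"wx":0,"wy":0,"wz":0,"claw":1},{"dx":-2,"dy":-33,"dz":0,"wx":0,"wy":0,"wz":0,"claw":1},{"dx":-2,"dy":-33,"dz":0,"wx":0,"wy":0,"wz":0,"claw":1},{"dx":-2,"dy":-33,"dz":0,"wx":0,"wy":0,"wz":0,"claw":1}]' 100
python3 -m creep '[{"dx":-2,"dy":-33,"dz":0,"wx":0,"wy":0,"wz":0,"claw":1},{"dx":-2,"dy":-33,"dz":0,"wx":0,"wy":0,"wz":0,"claw":1},{"dx":-2,"dy":-30,"dz":0,"wx":0,"wy":0,"wz":0,"claw":1},{"dx":0,"dy":-15,"dz":0,"wx":0,"wy":0,"wz":0,"claw":1},{"dx":0,"dy":0,"dz":0,"wx":0,"wy":0,"wz":0,"claw":1},{"dx":0,"dy":0,"dz":0,"wx":0,"wy":0,"wz":0,"claw":1}]' 100
python3 - <<'E'
from h import *
np.set_printoptions(precision=2,suppress=True)
plan(570,-20,290,186.3)
s=arm.state();p=arm.read_camera("wrist");save(p,"w5")
for n in "pin_high pin_low latch_pivot latch_post hopper knuckle_high knuckle_low door_handle".split():
    print(n,[(np.round(q["position"],1).tolist(),round(q["conf"],2)) for q in arm.pinpoint(p,n)[:3]])
E
```

```text
time: 13.9
tcp_pos: [513.9, 338.1, 292.2]
orientation: [0.001, -0.055, 0.998, 0.0]
force: [-0.1, -0.9, -5.3]
finger_gap: 8.7
grasp_force: 97.8
time: 14.9
tcp_pos: [553.9, 90.7, 290.2]
orientation: [-0.001, -0.055, 0.999, -0.0]
force: [0.2, -0.4, -5.0]
finger_gap: 8.5
grasp_force: 97.8
time: 15.65
tcp_pos: [572.4, -16.2, 291.0]
orientation: [-0.0, -0.055, 0.998, 0.0]
force: [0.1, 0.0, -5.1]
finger_gap: 8.9
grasp_force: 97.9
t 15.7 pos [572.4 -16.2 291. ] yaw -173.7 F [ 0.1  0.  -5.1] gap 8.9 grip 97.9 
 shift [ 2.8 -3.5  1. ] turn [ 0. -0.  0.] n 1 per row [ 2.8 -3.5  1. ]
pin_high [([223.9, 273.2], 0.72), ([320.0, 272.8], 0.49)]
pin_low [([242.0, 241.0], 0.57)]
latch_pivot [([171.6, 93.0], 0.93)]
latch_post [([169.1, 33.2], 0.65)]
hopper [([179.0, 160.0], 0.9), ([396.5, 141.3], 0.24)]
knuckle_high []
knuckle_low []
door_handle [([321.6, 269.5], 0.96), ([339.4, 240.4], 0.71), ([107.2, 23.9], 0.33)]
```

View pics/w5.png

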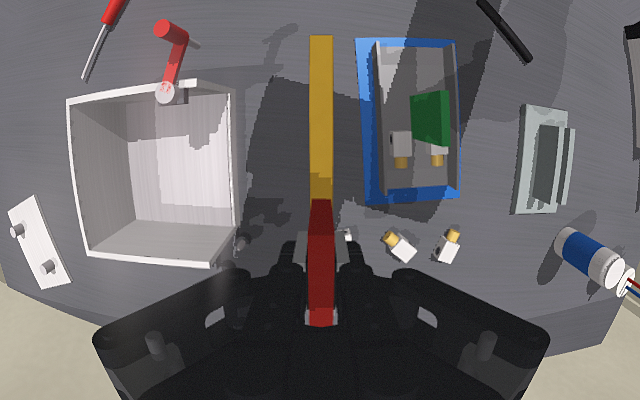

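The door hangs straight, tab at (320,250). The hopper's rim corners are at (68,100), (88,255), (210,266) and (232,86), the pivot at (171,93), and a pin at (243,241). Next is a refined hopper fit.

```bash
python3 - <<'E'
from h import *
np.set_printoptions(precision=2,suppress=True)
p=arm.read_camera("wrist"); s=arm.state()
s1=dict(s); s1["tcp_pos"]=[481.9,-144.6,396.8]; s1["orientation"]=[0,1,.004,0]
im1=cv2.cvtColor(cv2.imread("pics/w1.png"),cv2.COLOR_BGR2GRAY); im5=cv2.cvtColor(p["color"],cv2.COLOR_RGB2GRAY)
def sub(im,c): 
    r=cv2.cornerSubPix(im,np.float32([[c]]),(4,4),(-1,-1),(3,30,.01))[0,0]; return r
o=[]
for im,st,cs in [(im1,s1,[((449,14),(100,-90)),((456,157),(-100,-90))]),(im5,s,[((68,100),(-100,-90)),((88,255),(100,-90)),((210,266),(100,93)),((232,86),(-100,93))])]:
    for c,L in cs:
        u=sub(im,c); print(c,u); o.append((p,st,u,(*L,145),1))
o+=[(p,s1,uv,L,1) for uv,L in [((302.2,9),(118,102,123)),((306.1,26.3),(118,102,30)),((345.2,157.3),(-88,64,145))]]
o+=[(p,s,uv,L,1) for uv,L in [((242,241),(118,102,30)),((171.6,93),(-88,64,145))]]
q,e=fit(o,[580,-200,0]);print("hopper",q,np.degrees(q[2]));print(e)
E
python3 -c "
import cv2;im=cv2.imread('pics/w5.png')[70:290,50:350];cv2.imwrite('pics/w5c.png',cv2.resize(im,(750,550),interpolation=cv2.INTER_CUBIC))"
```

```text
(449, 14) [445.01  13.57]
(456, 157) [456.29 158.19]
(68, 100) [65.65 98.33]
(88, 255) [ 86.92 254.88]
(210, 266) [209.52 267.43]
(232, 86) [232.  86.]
hopper [ 588.99 -230.25    0.09] 5.206566632128756
[[  1.36   1.88]
 [ -0.23   1.1 ]
 [  1.72   0.84]
 [  0.68   0.82]
 [  0.74   2.26]
 [-33.43  -5.48]
 [  0.89   0.82]
 [  0.11   1.67]
 [ -0.27   0.1 ]
 [  0.67   2.84]
 [  0.84   1.72]]
```

View pics/w5c.png

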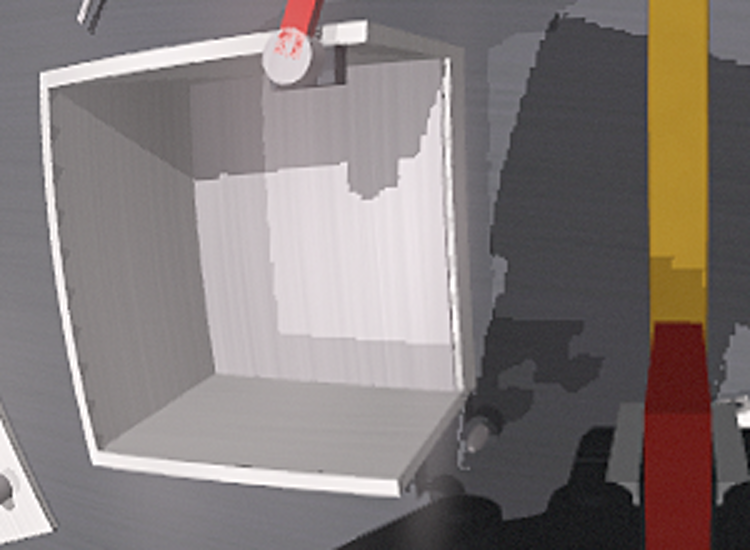

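```bash
cat > f.py <<'E'
from h import *
np.set_printoptions(precision=2,suppress=True)
def S(pos,ori): return {"tcp_pos":pos,"orientation":np.array(ori)/np.linalg.norm(ori)}
p=arm.read_camera("wrist")
s1=S([481.9,-144.6,396.8],[0,1,.004,0]); s5=S([572.4,-16.2,291.0],[0,-.055,.998,0])
s4=S([513.3,350.7,290.5],[0,-.048,.999,0]); s4b=S([513.7,349.8,216.3],[.001,-.055,.998,0]); s3=None
H=[(s1,(445,13.6),(100,-90,145)),(s1,(456.3,158.2),(-100,-90,145)),(s1,(302.2,9),(118,102,123)),(s1,(306.1,26.3),(118,102,30)),(s1,(345.2,157.3),(-88,64,145)),
(s5,(65.7,98.3),(-100,-90,145)),(s5,(86.9,254.9),(100,-90,145)),(s5,(209.5,267.4),(100,93,145)),(s5,(196.4,82),(-100,93,145)),(s5,(171.6,93),(-88,64,145)),(s5,(242,241),(118,102,30))]
D=[(s4,(317,189.7),(-106,0,146)),(s4,(321.6,267.2),(0,0,93)),(s4,(321.2,236.5),(0,0,0)),(s4b,(318,261),(-81,0,165)),(s4b,(316.5,59),(-215,0,115))]
def pr(q,L,z,s,b):
    c,n=np.cos(q[2]),np.sin(q[2]); return proj(p,[q[0]+c*L[0]-n*L[1],q[1]+n*L[0]+c*L[1],z+L[2]],s)+b
def f(v):
    return np.concatenate([pr(v[:3],L,0,s,v[6:8])-u for s,u,L in H]+[pr(v[3:6],L,15,s,v[6:8])-u for s,u,L in D]+[[(np.degrees(v[5])-6.25)*5]])
r=least_squares(f,[589,-230,.09,618,360,.11,0,0],loss="soft_l1",f_scale=1,x_scale=[10,10,.1,10,10,.1,1,1])
print("hopper",r.x[:3],np.degrees(r.x[2]),"door",r.x[3:6],np.degrees(r.x[5]),"bias",r.x[6:]); print(f(r.x)[:-1].reshape(-1,2))
J=r.jac; print("sd",np.sqrt(np.diag(np.linalg.inv(J.T@J))))
E
python3 f.py
```

```text
hopper [ 588.61 -230.73    0.1 ] 5.554088836024627 door [620.12 359.36   0.11] 6.5603956899415685 bias [-0.52 -1.4 ]
[[ 0.73  0.36]
 [-0.09 -0.44]
 [ 0.23  0.12]
 [-0.53  0.87]
 [ 0.01 -0.74]
 [ 0.43  0.09]
 [ 0.15 -0.18]
 [ 0.02  0.55]
 [ 0.38 -3.29]
 [-0.8   0.09]
 [ 0.09  1.15]
 [ 0.47  0.23]
 [-1.84 -1.  ]
 [-1.34 -0.25]
 [-0.08  0.6 ]
 [ 0.93 -0.19]]
sd [0.49 0.46 0.   0.58 0.87 0.01 0.33 0.36]
```

```bash
python3 -m creep '[{"dx":-2,"dy":-18,"dz":10,"wx":0,"wy":0,"wz":0.75,"claw":1},{"dx":-2,"dy":-18,"dz":15,"wx":0,"wy":0,"wz":0,"claw":1},{"dx":-1,"dy":-17,"dz":15,"wx":0,"wy":0,"wz":0,"claw":1},{"dx":0,"dy":0,"dz":15,"wx":0,"wy":0,"wz":0,"claw":1},{"dx":0,"dy":0,"dz":15,"wx":0,"wy":0,"wz":0,"claw":1},{"dx":0,"dy":0,"dz":15,"wx":0,"wy":0,"wz":0,"claw":1},{"dx":0,"dy":0,"dz":12,"wx":0,"wy":0,"wz":0,"claw":1},{"dx":0,"dy":0,"dz":0,"wx":0,"wy":0,"wz":0,"claw":1}]' 100
python3 - <<'E'
from h import *
plan(588.9,-128.2,194,185.55)
s=arm.state();p=arm.read_camera("scene"); q=[588.61,-230.73,np.radians(5.55)]
save(p,"s6",(190,110,350,250),5)
E
```

```text
time: 17.2
tcp_pos: [582.7, -69.2, 193.0]
orientation: [-0.001, -0.048, 0.999, 0.0]
force: [-0.9, 0.3, -4.4]
finger_gap: 9.1
grasp_force: 98.0
t 17.2 pos [582.7 -69.2 193. ] yaw -174.5 F [-0.9  0.3 -4.4] gap 9.1 grip 98.0 
 shift [ -0.5 -59.4  -1.1] turn [ 0.  -0.1 -0. ] n 1 per row [ -0.5 -59.4  -1.1]
```

View pics/s6.png

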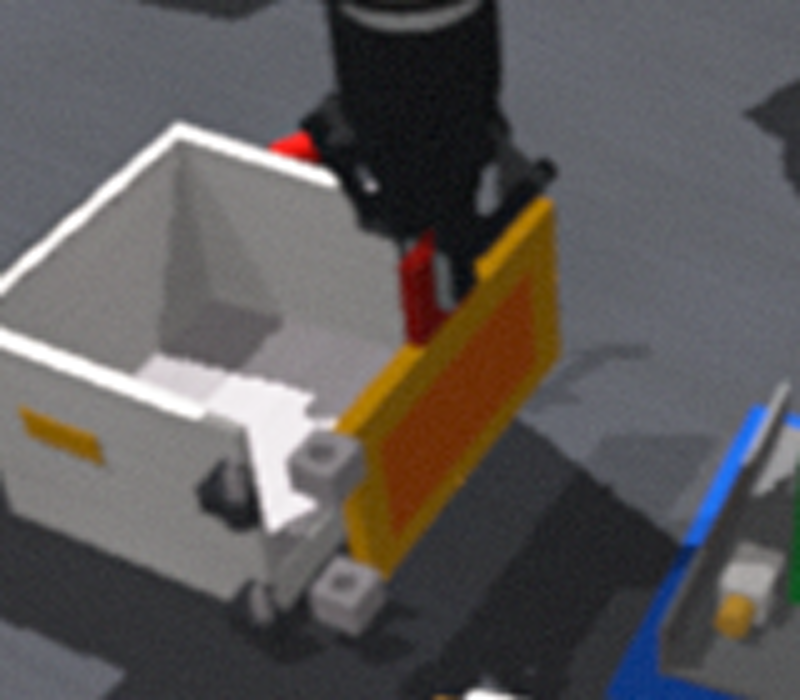

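The scene crop shows both bores at (325,453) and (345,580) and both pins at (236,465) and (261,597), with the door level beside them. I'll move the door over the pins.

```bash
python3 -m creep '[{"dx":0,"dy":-12,"dz":0,"wx":0,"wy":0,"wz":0,"claw":1},{"dx":0,"dy":-12,"dz":0,"wx":0,"wy":0,"wz":0,"claw":1},{"dx":0,"dy":-12,"dz":0,"wx":0,"wy":0,"wz":0,"claw":1},{"dx":0,"dy":-12,"dz":0,"wx":0,"wy":0,"wz":0,"claw":1},{"dx":0,"dy":-11,"dz":0,"wx":0,"wy":0,"wz":0,"claw":1},{"dx":0,"dy":0,"dz":0,"wx":0,"wy":0,"wz":0,"claw":1},{"dx":0,"dy":0,"dz":0,"wx":0,"wy":0,"wz":0,"claw":1}]' 100
python3 - <<'E'
from h import *
np.set_printoptions(precision=2,suppress=True)
plan(588.9,-128.2,194,185.55)
s=arm.state();p=arm.read_camera("scene"); T=tool(s)
save(p,"s7",(210,170,290,240),9)
k=T[:3,3]-107.8*T[:3,0]; pin=np.array([696.2,-117.8,0])
for h in(0,93):
    print("bore top",proj(p,[k[0],k[1],s["tcp_pos"][2]-127+h+22]),"pin tip",proj(p,[pin[0],pin[1],54+h]), "before: bore",proj(p,[k[0]-5.7,k[1]+59.2,66+h+22]))
for nm in("knuckle_high","knuckle_low","pin_high","pin_low"): print(nm,[(np.round(q["position"],1).tolist(),round(q["conf"],2)) for q in arm.pinpoint(p,nm)[:2]])
print("crop px = (u-210)*9,(v-170)*9")
E
```

```text
time: 18.12
tcp_pos: [588.8, -127.3, 194.1]
orientation: [0.0, -0.048, 0.999, 0.0]
force: [-0.1, -0.4, -4.0]
finger_gap: 9.1
grasp_force: 98.2
t 18.1 pos [ 588.8 -127.3  194.1] yaw -174.5 F [-0.1 -0.4 -4. ] gap 9.1 grip 98.2 
 shift [ 0.  -0.9  0.1] turn [ 0.  0. -0.] n 1 per row [ 0.  -0.9  0.1]
bore top [239.58 217.1 ] pin tip [241.23 225.95] before: bore [259.27 225.35]
bore top [233.92 190.93] pin tip [235.85 201.12] before: bore [254.97 199.28]
knuckle_high [([232.9, 200.6], 0.66), ([265.5, 150.3], 0.54)]
knuckle_low [([238.4, 225.4], 0.63), ([240.2, 223.9], 0.33)]
pin_high [([238.3, 207.0], 0.65)]
pin_low [([243.8, 232.8], 0.76)]
crop px = (u-210)*9,(v-170)*9
```

View pics/s7.png

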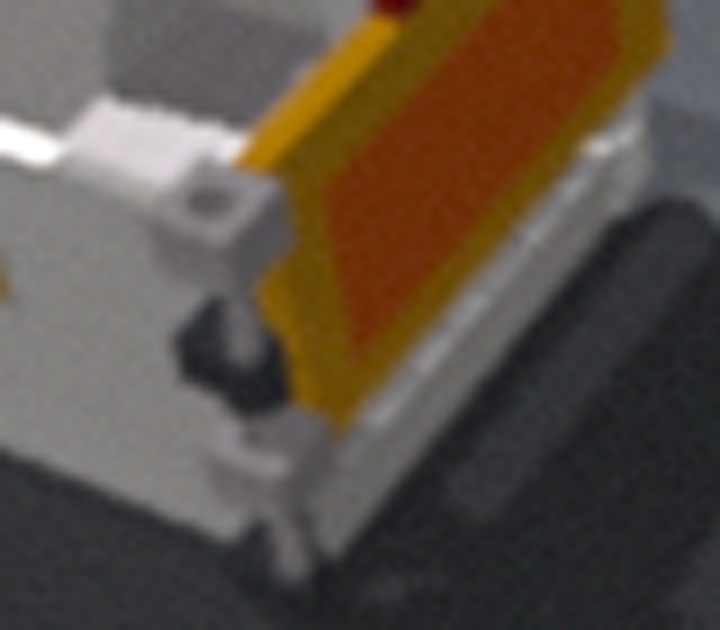

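Bore axes and pins line up in the crop: high bore (210,203) and pin (240,330), low pin (290,550) on the same vertical line. I'll lower slowly, watching the force.

```bash
python3 -m creep '[{"dx":0,"dy":0,"dz":5,"wx":0,"wy":0,"wz":0,"claw":1},{"dx":0,"dy":0,"dz":5,"wx":0,"wy":0,"wz":0,"claw":1},{"dx":0,"dy":0,"dz":0,"wx":0,"wy":0,"wz":0,"claw":1}]' 100 | sed -n 1,4p
python3 -m creep '[{"dx":0,"dy":0,"dz":2,"wx":0,"wy":0,"wz":0,"claw":1},{"dx":0,"dy":0,"dz":2,"wx":0,"wy":0,"wz":0,"claw":1},{"dx":0,"dy":0,"dz":0,"wx":0,"wy":0,"wz":0,"claw":1}]' 100 | sed -n 2,4p
python3 -m creep '[{"dx":0,"dy":0,"dz":2,"wx":0,"wy":0,"wz":0,"claw":1},{"dx":0,"dy":0,"dz":2,"wx":0,"wy":0,"wz":0,"claw":1},{"dx":0,"dy":0,"dz":0,"wx":0,"wy":0,"wz":0,"claw":1}]' 100 | sed -n 2,4p
```

```text
time: 18.75
tcp_pos: [588.6, -127.4, 183.5]
orientation: [-0.0, -0.048, 0.999, 0.0]
force: [-0.0, -0.3, -4.5]
tcp_pos: [588.9, -127.5, 180.0]
orientation: [0.0, -0.048, 0.999, 0.0]
force: [0.1, 0.1, -4.8]
tcp_pos: [588.8, -127.5, 175.9]
orientation: [0.0, -0.048, 0.999, 0.0]
force: [-0.3, -0.2, -5.1]
```

```bash
python3 -m creep '[{"dx":0,"dy":0,"dz":1.5,"wx":0,"wy":0,"wz":0,"claw":1},{"dx":0,"dy":0,"dz":1.5,"wx":0,"wy":0,"wz":0,"claw":1},{"dx":0,"dy":0,"dz":0,"wx":0,"wy":0,"wz":0,"claw":1}]' 100 | sed -n 2,4p
python3 -m creep '[{"dx":0,"dy":0,"dz":1.5,"wx":0,"wy":0,"wz":0,"claw":1},{"dx":0,"dy":0,"dz":1.5,"wx":0,"wy":0,"wz":0,"claw":1},{"dx":0,"dy":0,"dz":0,"wx":0,"wy":0,"wz":0,"claw":1}]' 100 | sed -n 2,4p; python3 -c "
from h import *
print(arm.state()['torque'])"
```

```text
tcp_pos: [588.8, -127.5, 173.0]
orientation: [0.0, -0.048, 0.999, 0.0]
force: [0.5, -0.1, -5.6]
tcp_pos: [588.8, -127.5, 170.0]
orientation: [0.0, -0.048, 0.999, 0.0]
force: [-0.2, 0.3, -4.1]
[-0.01002751 -0.01547147  0.01750849]
```

```bash
python3 -m creep '[{"dx":0,"dy":0,"dz":2,"wx":0,"wy":0,"wz":0,"claw":1},{"dx":0,"dy":0,"dz":2,"wx":0,"wy":0,"wz":0,"claw":1},{"dx":0,"dy":0,"dz":2,"wx":0,"wy":0,"wz":0,"claw":1},{"dx":0,"dy":0,"dz":2,"wx":0,"wy":0,"wz":0,"claw":1},{"dx":0,"dy":0,"dz":0,"wx":0,"wy":0,"wz":0,"claw":1}]' 100 | sed -n 2,4p
python3 -m creep '[{"dx":0,"dy":0,"dz":1.5,"wx":0,"wy":0,"wz":0,"claw":1},{"dx":0,"dy":0,"dz":1.5,"wx":0,"wy":0,"wz":0,"claw":1},{"dx":0,"dy":0,"dz":1,"wx":0,"wy":0,"wz":0,"claw":1},{"dx":0,"dy":0,"dz":0,"wx":0,"wy":0,"wz":0,"claw":1}]' 100 | sed -n 2,4p
python3 -c "
from h import *
print(arm.state()['torque'])"
```

```text
tcp_pos: [588.8, -127.5, 161.9]
orientation: [0.0, -0.048, 0.999, 0.0]
force: [0.2, 0.1, -5.1]
tcp_pos: [588.8, -127.5, 158.0]
orientation: [0.0, -0.048, 0.999, 0.0]
force: [-0.3, 0.0, -5.1]
[-0.01607457  0.04548447 -0.03155416]
```

```bash
python3 -m creep '[{"dx":0,"dy":0,"dz":0.6,"wx":0,"wy":0,"wz":0,"claw":1},{"dx":0,"dy":0,"dz":0.6,"wx":0,"wy":0,"wz":0,"claw":1},{"dx":0,"dy":0,"dz":0,"wx":0,"wy":0,"wz":0,"claw":1}]' 100 | sed -n 2,4p
python3 -m creep '[{"dx":0,"dy":0,"dz":0.6,"wx":0,"wy":0,"wz":0,"claw":1},{"dx":0,"dy":0,"dz":0,"wx":0,"wy":0,"wz":0,"claw":1}]' 100 | sed -n 2,4p
python3 - <<'E'
from h import *
s=arm.state();p=arm.read_camera("scene"); save(p,"s8",(200,110,330,250),4)
E
```

```text
tcp_pos: [589.0, -127.5, 157.0]
orientation: [0.0, -0.048, 0.999, 0.0]
force: [-0.6, -0.1, -3.8]
tcp_pos: [588.9, -127.5, 156.7]
orientation: [0.0, -0.048, 0.999, 0.0]
force: [-4.2, 0.4, 3.3]
```

View pics/s8.png

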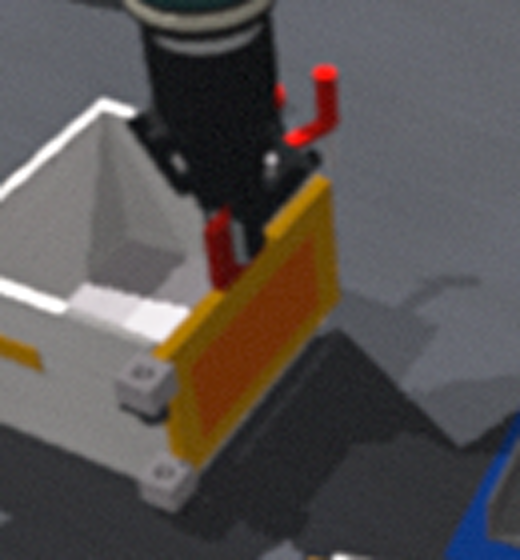

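The door is down on both pins: z = 156.8, force reversed, both knuckles on their shoulders at (145,378) and (165,480). I'll release and rise.

```bash
python3 -m creep '[{"dx":0,"dy":0,"dz":0,"wx":0,"wy":0,"wz":0,"claw":0.6},{"dx":0,"dy":0,"dz":0,"wx":0,"wy":0,"wz":0,"claw":0.2},{"dx":0,"dy":0,"dz":0,"wx":0,"wy":0,"wz":0,"claw":0},{"dx":0,"dy":0,"dz":0,"wx":0,"wy":0,"wz":0,"claw":0},{"dx":0,"dy":0,"dz":-15,"wx":0,"wy":0,"wz":0,"claw":0},{"dx":0,"dy":0,"dz":-30,"wx":0,"wy":0,"wz":0,"claw":0},{"dx":10,"dy":-15,"dz":-30,"wx":0,"wy":0,"wz":0,"claw":0},{"dx":30,"dy":-15,"dz":-30,"wx":0,"wy":0,"wz":0,"claw":-1}]' 60
python3 -m creep '[{"dx":30,"dy":-15,"dz":0,"wx":0,"wy":0,"wz":0,"claw":-1},{"dx":0,"dy":0,"dz":0,"wx":0,"wy":0,"wz":0,"claw":-1}]' 60 | sed -n 2,4p
python3 - <<'E'
from h import *
np.set_printoptions(precision=2,suppress=True)
s=arm.state();p=arm.read_camera("wrist");save(p,"w9")
hq=np.array([588.6,-230.7]);th=np.radians(5.55);Rh=np.array([[np.cos(th),-np.sin(th)],[np.sin(th),np.cos(th)]])
b=np.array([-.5,-1.4])
L=arm.pinpoint(p,"latch_post");print([(np.round(q["position"],1).tolist(),round(q["conf"],2)) for q in L[:3]])
s1={"tcp_pos":[481.9,-144.6,396.8],"orientation":[0,1,.004,0]};s5={"tcp_pos":[572.4,-16.2,291.0],"orientation":[0,-.055,.998,0]}
for st,uv in((s1,(337.3,204.7)),(s5,(169.1,33.2)),(s,L[0]["position"])):
    X=at_z(p,np.array(uv)-b,180,st); l=Rh.T@(X[:2]-hq)-[-88,64]; print(X,"rel pivot",l,np.hypot(*l),"ang",np.arctan2(l[1],-l[0]))
for n in "knuckle_high door_handle latch_pivot".split(): print(n,[(np.round(q["position"],1).tolist(),round(q["conf"],2)) for q in arm.pinpoint(p,n)[:2]])
# door yaw from the yellow top edge z=145
m=mask(p,"yellow",(200,0,460,330)); v,u=np.nonzero(m); 
pts=np.array([at_z(p,np.array((u[v==r].mean(),r))-b,145,s)[:2] for r in range(v.min()+3,v.max()-2,5) if (v==r).sum()>4])
f=np.polyfit(pts[:,0],pts[:,1],1);print("door yaw",np.degrees(np.arctan(f[0])),pts[0],pts[-1])
E
```

```text
time: 23.05
tcp_pos: [552.2, -161.5, 263.0]
orientation: [0.001, -0.049, 0.999, -0.0]
force: [-1.1, 0.1, 0.1]
finger_gap: 59.6
grasp_force: 0.0
tcp_pos: [522.5, -180.0, 263.0]
orientation: [0.001, -0.047, 0.999, -0.0]
force: [1.4, 0.1, 0.2]
[([353.7, 94.1], 0.65)]
[ 440.64 -164.53  180.  ] rel pivot [-52.86  16.17] 55.28209292070684 ang 0.2968244819815917
[ 441.32 -166.09  180.  ] rel pivot [-52.35  14.56] 54.33161950249373 ang 0.2712300047399234
[ 439.01 -164.92  180.  ] rel pivot [-54.53  15.94] 56.807391547231305 ang 0.2843827758287541
knuckle_high [([359.8, 333.9], 0.55)]
door_handle [([373.7, 275.2], 0.92)]
latch_pivot [([328.0, 158.5], 0.56)]
door yaw 9.066668202585376 [ 484.12 -238.35] [ 652.88 -124.47]
```

View pics/w9.png

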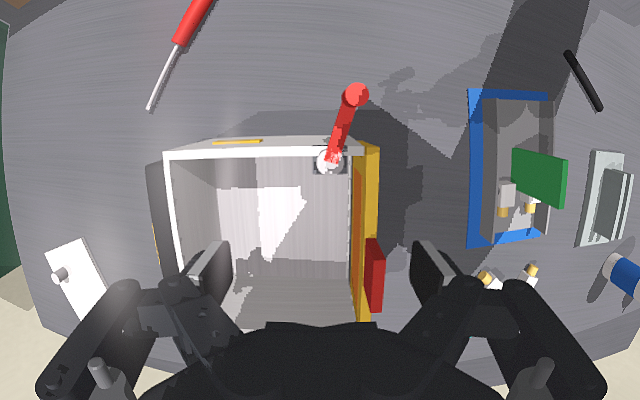

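```bash
python3 -m creep '[{"dx":27,"dy":7.5,"dz":0,"wx":0,"wy":0,"wz":0,"claw":-1},{"dx":27,"dy":7.5,"dz":0,"wx":0,"wy":0,"wz":0,"claw":-1},{"dx":26,"dy":7.5,"dz":0,"wx":0,"wy":0,"wz":0,"claw":-1},{"dx":0,"dy":0,"dz":20,"wx":0,"wy":0,"wz":0,"claw":-1},{"dx":0,"dy":0,"dz":20,"wx":0,"wy":0,"wz":0,"claw":-1},{"dx":0,"dy":0,"dz":0,"wx":0,"wy":0,"wz":0,"claw":-1}]' 30 | sed -n 1,3p
python3 - <<'E'
from h import *
np.set_printoptions(precision=2,suppress=True)
s=arm.state();p=arm.read_camera("wrist");save(p,"w10")
L=arm.pinpoint(p,"latch_post");print([(np.round(q["position"],1).tolist(),round(q["conf"],2)) for q in L[:3]])
b=np.array([-.5,-1.4])
for q in L[:2]: print(at_z(p,np.array(q["position"])-b,180,s))
v,u=np.nonzero(mask(p,"red",(270,120,380,300)));print(len(u),u.mean(),v.mean(),at_z(p,np.array((u.mean(),v.mean()))-b,190,s))
plan(440.7,-165.2,163,185.55)
E
```

```text
time: 24.3
tcp_pos: [441.5, -163.8, 220.4]
orientation: [-0.001, -0.049, 0.999, 0.001]
[([321.2, 219.9], 0.63)]
[ 439.9  -164.34  180.  ]
1459 315.9972583961618 230.8101439342015 [ 443.64 -167.16  190.  ]
t 24.4 pos [ 442.1 -164.3  221.7] yaw -174.4 F [-0.4  0.3  0.6] gap 85.5 grip 0.0 
 shift [ 1.5 -0.8 58.7] turn [0. 0. 0.] n 1 per row [ 1.5 -0.8 58.7]
```

```bash
python3 -m creep '[{"dx":1.5,"dy":-0.8,"dz":20,"wx":0,"wy":0,"wz":0,"claw":-1},{"dx":0,"dy":0,"dz":20,"wx":0,"wy":0,"wz":0,"claw":-1},{"dx":0,"dy":0,"dz":18,"wx":0,"wy":0,"wz":0,"claw":-1},{"dx":0,"dy":0,"dz":0,"wx":0,"wy":0,"wz":0,"claw":0.3},{"dx":0,"dy":0,"dz":0,"wx":0,"wy":0,"wz":0,"claw":1},{"dx":0,"dy":0,"dz":0,"wx":0,"wy":0,"wz":0,"claw":1},{"dx":0,"dy":0,"dz":0,"wx":0,"wy":0,"wz":0,"claw":1},{"dx":0,"dy":0,"dz":0,"wx":0,"wy":0,"wz":0,"claw":1}]' 30
python3 -m creep '[{"dx":-3.3,"dy":8.5,"dz":0,"wx":0,"wy":0,"wz":0,"claw":1},{"dx":-4.8,"dy":8,"dz":0,"wx":0,"wy":0,"wz":0,"claw":1},{"dx":-6,"dy":7.1,"dz":0,"wx":0,"wy":0,"wz":0,"claw":1},{"dx":-7.2,"dy":6,"dz":0,"wx":0,"wy":0,"wz":0,"claw":1}]' 30
```

```text
time: 25.4
tcp_pos: [440.5, -165.4, 163.8]
orientation: [0.0, -0.048, 0.999, -0.0]
force: [-1.1, 1.6, 6.2]
finger_gap: 15.2
grasp_force: 29.2
time: 25.9
tcp_pos: [458.9, -134.6, 163.7]
orientation: [0.0, -0.048, 0.999, -0.001]
force: [-0.1, -11.4, 0.5]
finger_gap: 15.4
grasp_force: 29.6
```

```bash
python3 -m creep '[{"dx":-8,"dy":4.6,"dz":0,"wx":0,"wy":0,"wz":0,"claw":1},{"dx":-8.8,"dy":3.2,"dz":0,"wx":0,"wy":0,"wz":0,"claw":1},{"dx":-7.5,"dy":1.5,"dz":0,"wx":0,"wy":0,"wz":0,"claw":1}]' 30 | sed -n 2,4p
python3 -m creep '[{"dx":-5,"dy":0.4,"dz":0,"wx":0,"wy":0,"wz":0,"claw":1},{"dx":-2,"dy":0,"dz":0,"wx":0,"wy":0,"wz":0,"claw":1},{"dx":0,"dy":0,"dz":0,"wx":0,"wy":0,"wz":0,"claw":1}]' 30 | sed -n 2,4p
```

```text
tcp_pos: [481.8, -122.5, 163.6]
orientation: [-0.0, -0.048, 0.999, -0.0]
force: [-3.4, -3.9, 5.3]
tcp_pos: [488.8, -120.9, 163.6]
orientation: [0.0, -0.048, 0.999, 0.0]
force: [-2.4, 2.4, 4.5]
```

```bash
python3 -m creep '[{"dx":-1.5,"dy":0,"dz":0,"wx":0,"wy":0,"wz":0,"claw":1},{"dx":0,"dy":0,"dz":0,"wx":0,"wy":0,"wz":0,"claw":1}]' 30 | sed -n 2,4p
python3 -m creep '[{"dx":-1.5,"dy":0,"dz":0,"wx":0,"wy":0,"wz":0,"claw":1},{"dx":0,"dy":0,"dz":0,"wx":0,"wy":0,"wz":0,"claw":1}]' 30 | sed -n 2,4p
python3 -m creep '[{"dx":-1.5,"dy":0,"dz":0,"wx":0,"wy":0,"wz":0,"claw":1},{"dx":0,"dy":0,"dz":0,"wx":0,"wy":0,"wz":0,"claw":1}]' 30 | sed -n 2,4p
```

```text
tcp_pos: [490.1, -120.7, 163.6]
orientation: [-0.0, -0.048, 0.999, 0.0]
force: [-4.0, 2.7, 6.4]
tcp_pos: [491.5, -120.4, 163.6]
orientation: [-0.0, -0.048, 0.999, 0.0]
force: [-3.6, 3.8, 6.2]
tcp_pos: [493.0, -120.2, 163.6]
orientation: [-0.0, -0.048, 0.999, 0.001]
force: [-4.1, 3.8, 6.5]
```

```bash
python3 -m creep '[{"dx":-1.5,"dy":0,"dz":0,"wx":0,"wy":0,"wz":0,"claw":1},{"dx":0,"dy":0,"dz":0,"wx":0,"wy":0,"wz":0,"claw":1}]' 30 | sed -n 2,4p
python3 -m creep '[{"dx":-1.5,"dy":0,"dz":0,"wx":0,"wy":0,"wz":0,"claw":1},{"dx":0,"dy":0,"dz":0,"wx":0,"wy":0,"wz":0,"claw":1}]' 30 | sed -n 2,4p
python3 - <<'E'
from h import *
s=arm.state();p=arm.read_camera("wrist");save(p,"w11",(240,130,440,330),3);print(s["torque"])
E
```

```text
tcp_pos: [494.5, -120.0, 163.6]
orientation: [-0.0, -0.048, 0.999, 0.001]
force: [-3.9, 4.3, 6.4]
tcp_pos: [495.8, -119.9, 163.6]
orientation: [-0.0, -0.048, 0.999, 0.001]
force: [-4.3, 4.1, 6.7]
[ 0.80972538  1.02980471 -0.048407  ]
```

View pics/w11.png

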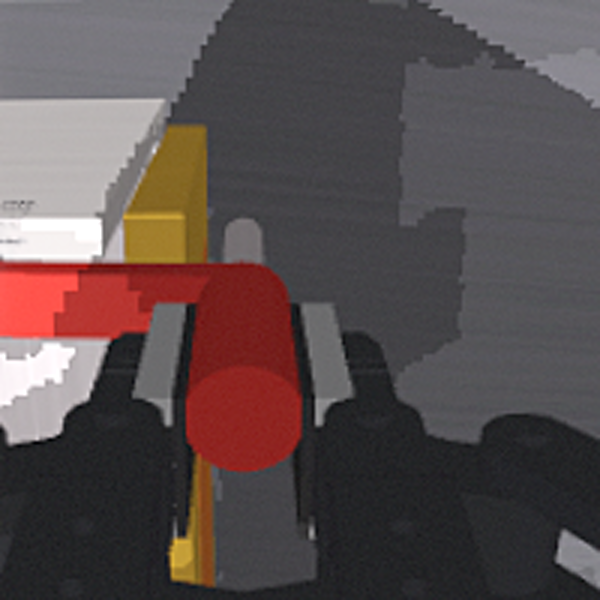

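The latch arm (crop row 300) lies straight across the door, its peg (243,240) outside the door's free end. I'll release, rise and verify the angle.

```bash
python3 -m creep '[{"dx":0,"dy":0,"dz":0,"wx":0,"wy":0,"wz":0,"claw":0},{"dx":0,"dy":0,"dz":0,"wx":0,"wy":0,"wz":0,"claw":-0.4},{"dx":0,"dy":0,"dz":-20,"wx":0,"wy":0,"wz":0,"claw":-0.4},{"dx":0,"dy":0,"dz":-30,"wx":0,"wy":0,"wz":0,"claw":-1},{"dx":0,"dy":0,"dz":-40,"wx":0,"wy":0,"wz":0,"claw":-1},{"dx":0,"dy":0,"dz":0,"wx":0,"wy":0,"wz":0,"claw":-1},{"dx":0,"dy":0,"dz":0,"wx":0,"wy":0,"wz":0,"claw":-1}]' 30 | sed -n 1,4p
python3 - <<'E'
from h import *
np.set_printoptions(precision=2,suppress=True)
s=arm.state();p=arm.read_camera("wrist");save(p,"w12")
b=np.array([-.5,-1.4]);th=np.radians(5.55);Rh=np.array([[np.cos(th),-np.sin(th)],[np.sin(th),np.cos(th)]])
for n in("latch_post","latch_pivot","door_handle","tray_handle","tray","stray1"):
  for q in arm.pinpoint(p,n)[:5]:
    z={"latch_post":180,"latch_pivot":145,"door_handle":176,"tray_handle":100,"tray":3,"stray1":13}[n]
    X=at_z(p,np.array(q["position"])-b,z,s);l=Rh.T@(X[:2]-[588.6,-230.7]); print(n,np.round(q["position"],1),round(q["conf"],2),X,"hopper",l)
v,u=np.nonzero(mask(p,"green")); print("green",len(u),u.mean(),v.mean(),u.min(),u.max(),v.min(),v.max())
E
```

```text
time: 28.82
tcp_pos: [496.3, -120.5, 252.7]
orientation: [-0.0, -0.048, 0.999, 0.0]
force: [0.8, 1.2, -0.1]
latch_post [321.3 199.6] 0.9 [ 490.61 -121.31  180.  ] hopper [-86.95 118.36]
latch_post [254.7 183.8] 0.59 [ 483.47 -170.59  180.  ] hopper [-98.82  69.99]
latch_pivot [256.1 184.5] 0.88 [ 492.63 -176.25  145.  ] hopper [-90.25  63.47]
door_handle [303.3 303.2] 0.75 [ 584.46 -127.43  176.  ] hopper [  5.86 103.19]
tray_handle [518.1 204. ] 0.76 [497.01 109.39 100.  ] hopper [-58.27 347.35]
tray_handle [480.2 181. ] 0.36 [476.34  49.23 100.  ] hopper [-84.66 289.47]
tray [481.1 180.6] 0.75 [490.79 108.69   3.  ] hopper [-64.52 347.26]
stray1 [403.5 299.7] 0.94 [682.34  22.99  13.  ] hopper [117.83 243.44]
green 2696 505.55600890207717 193.5908753709199 0 533 161 275
```

View pics/w12.png

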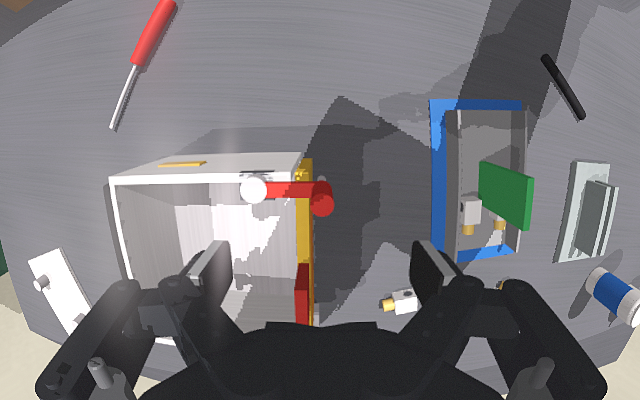

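The post is at (-87,118) in the hopper's frame and its stop is at (-87.5,119), so the latch is fully across. That was my 14th picture, so from here I go by numbers. Next: over the tray.

```bash
python3 -m creep '[{"dx":-2,"dy":32,"dz":0,"wx":0,"wy":0,"wz":0,"claw":-1},{"dx":-2,"dy":33,"dz":0,"wx":0,"wy":0,"wz":0,"claw":-1},{"dx":-2,"dy":33,"dz":0,"wx":0,"wy":0,"wz":0,"claw":-1},{"dx":-2,"dy":33,"dz":0,"wx":0,"wy":0,"wz":0,"claw":-1},{"dx":-3,"dy":33,"dz":0,"wx":0,"wy":0,"wz":0,"claw":-1},{"dx":-3,"dy":33,"dz":0,"wx":0,"wy":0,"wz":0,"claw":-1},{"dx":-2,"dy":32,"dz":0,"wx":0,"wy":0,"wz":0,"claw":-1},{"dx":0,"dy":0,"dz":0,"wx":0,"wy":0,"wz":0,"claw":-1}]' 60 | sed -n 1,3p
cat > g.py <<'E'
from h import *
np.set_printoptions(precision=2,suppress=True)
b=np.array([-.5,-1.4])
s=arm.state();p=arm.read_camera("wrist");print(s["tcp_pos"],yaw(s))
v,u=np.nonzero(mask(p,"green",(150,0,500,330))); print("green",len(u),u.min(),u.max(),v.min(),v.max())
r0,r1=v.min()+4,v.max()-4
pts=np.array([[*at_z(p,np.array((u[v==r].mean(),r))-b,123,s)[:2],(v==r).sum()] for r in range(r0,r1,3)])
f=np.polyfit(pts[:,0],pts[:,1],1);print("yaw",np.degrees(np.arctan(f[0])));print(pts[::3])
for n,z in(("tray_handle",100),("tray",3),("mat",0),("clevis1",20)):
  for q in arm.pinpoint(p,n)[:4]:
    print(n,np.round(q["position"],1),round(q["conf"],2),at_z(p,np.array(q["position"])-b,z,s))
m=mask(p,"blue",(100,0,540,330)); c,_=cv2.findContours(m.astype(np.uint8),0,2); c=max(c,key=cv2.contourArea); h=cv2.convexHull(c)[:,0]
w=np.float32([at_z(p,x-b,3,s)[:2] for x in h]); print("mat",cv2.minAreaRect(w))
E
python3 g.py
```

```text
time: 30.18
tcp_pos: [489.9, 110.6, 253.2]
orientation: [-0.0, -0.05, 0.999, 0.0]
[489.9  110.59 253.16] -174.31676436639006
green 850 308 323 145 220
yaw 8.954022078433352
[[454.63 101.36   9.  ]
 [462.8  100.81  12.  ]
 [470.82 102.47  12.  ]
 [478.96 103.71  13.  ]
 [487.2  104.95  12.  ]
 [495.51 106.67  12.  ]
 [503.99 107.95  11.  ]
 [512.61 109.25  10.  ]]
tray_handle [319.  187.5] 0.82 [494.72 108.8  100.  ]
tray [315.6 167.5] 0.87 [492.05 103.77   3.  ]
mat [161.5 294. ] 0.18 [ 726.05 -134.34    0.  ]
clevis1 [301.2 197. ] 0.98 [528.4   89.25  20.  ]
clevis1 [340. 195.] 0.79 [520.95 137.67  20.  ]
mat ((495.97802734375, 106.09288787841797), (240.46861267089844, 150.11683654785156), 10.590130805969238)
```

```bash
python3 -m creep '[{"dx":-1,"dy":-4.9,"dz":0,"wx":0,"wy":0,"wz":-3.6,"claw":-1},{"dx":0,"dy":0,"dz":35,"wx":0,"wy":0,"wz":0,"claw":-1},{"dx":0,"dy":0,"dz":35,"wx":0,"wy":0,"wz":0,"claw":-1},{"dx":0,"dy":0,"dz":20,"wx":0,"wy":0,"wz":0,"claw":-1},{"dx":0,"dy":0,"dz":0,"wx":0,"wy":0,"wz":0,"claw":-1}]' 60 | sed -n 1,3p
python3 g.py | head -14
python3 - <<'E'
from h import *
plan(491.5,105.8,81,189.3)
E
```

```text
time: 31.05
tcp_pos: [491.0, 103.6, 162.5]
orientation: [-0.001, -0.079, 0.997, 0.0]
[490.99 103.62 162.46] -170.91539045953044
green 1621 316 332 154 265
yaw 10.578498079585724
[[450.5   97.53  10.  ]
 [455.83  98.69  13.  ]
 [461.16 100.16  15.  ]
 [466.65 101.06  15.  ]
 [472.21 101.97  15.  ]
 [477.86 102.89  15.  ]
 [483.56 104.14  16.  ]
 [489.41 105.1   16.  ]
 [495.33 106.39  15.  ]
 [501.44 107.4   15.  ]
 [507.71 108.44  15.  ]
t 31.3 pos [492.3 104.2 164.3] yaw -170.9 F [ 0.5  0.  -0.8] gap 85.5 grip 0.0 
 shift [ 0.6  1.7 83.3] turn [ 0.   0.1 -0.2] n 2 per row [ 0.3  0.9 41.6]
```

```bash
python3 -m creep '[{"dx":0,"dy":1.3,"dz":20,"wx":0,"wy":0,"wz":-0.9,"claw":-1},{"dx":0,"dy":0,"dz":30,"wx":0,"wy":0,"wz":0,"claw":-1},{"dx":0,"dy":0,"dz":25,"wx":0,"wy":0,"wz":0,"claw":-1},{"dx":0,"dy":0,"dz":8,"wx":0,"wy":0,"wz":0,"claw":-1},{"dx":0,"dy":0,"dz":0,"wx":0,"wy":0,"wz":0,"claw":0.3},{"dx":0,"dy":0,"dz":0,"wx":0,"wy":0,"wz":0,"claw":1},{"dx":0,"dy":0,"dz":0,"wx":0,"wy":0,"wz":0,"claw":1},{"dx":0,"dy":0,"dz":0,"wx":0,"wy":0,"wz":0,"claw":1}]' 60
python3 -m creep '[{"dx":0,"dy":0,"dz":0,"wx":0,"wy":0,"wz":0,"claw":1},{"dx":0,"dy":0,"dz":0,"wx":0,"wy":0,"wz":0,"claw":1},{"dx":0,"dy":0,"dz":-10,"wx":0,"wy":0,"wz":0,"claw":1},{"dx":0,"dy":0,"dz":-20,"wx":0,"wy":0,"wz":0,"claw":1},{"dx":0,"dy":0,"dz":-20,"wx":0,"wy":0,"wz":0,"claw":1},{"dx":0,"dy":0,"dz":0,"wx":0,"wy":0,"wz":0,"claw":1}]' 110
python3 -c "
from h import *
print(arm.state()['torque'],yaw(arm.state()))"
```

```text
time: 32.3
tcp_pos: [491.7, 105.6, 80.7]
orientation: [0.0, -0.088, 0.996, 0.0]
force: [-0.1, -0.2, -0.4]
finger_gap: 12.0
grasp_force: 0.0
time: 33.05
tcp_pos: [492.1, 105.6, 131.5]
orientation: [0.001, -0.088, 0.996, 0.0]
force: [-1.0, -0.4, -4.0]
finger_gap: 8.8
grasp_force: 107.4
[-0.01511118 -0.01709842  0.01067693] -169.95746472172024
```

```bash
python3 -m creep '[{"dx":0,"dy":0,"dz":-20,"wx":0,"wy":0,"wz":0,"claw":1},{"dx":0,"dy":0,"dz":-30,"wx":0,"wy":0,"wz":0,"claw":1},{"dx":0,"dy":0,"dz":-30,"wx":0,"wy":0,"wz":0,"claw":1},{"dx":0,"dy":0,"dz":-30,"wx":0,"wy":0,"wz":0,"claw":1},{"dx":0,"dy":0,"dz":-30,"wx":0,"wy":0,"wz":0,"claw":1},{"dx":0,"dy":0,"dz":-20,"wx":0,"wy":0,"wz":0,"claw":1},{"dx":-1,"dy":-7,"dz":-8,"wx":0,"wy":0,"wz":0,"claw":1},{"dx":-3,"dy":-15,"dz":0,"wx":0,"wy":0,"wz":0,"claw":1}]' 110 | sed -n 1,4p
python3 -m creep '[{"dx":-5,"dy":-24,"dz":0,"wx":0,"wy":0,"wz":0,"claw":1},{"dx":-5,"dy":-26,"dz":0,"wx":0,"wy":0,"wz":0,"claw":1},{"dx":-5,"dy":-26,"dz":0,"wx":0,"wy":0,"wz":0,"claw":1},{"dx":-5,"dy":-26,"dz":0,"wx":0,"wy":0,"wz":0,"claw":1},{"dx":-5,"dy":-26,"dz":0,"wx":0,"wy":0,"wz":0,"claw":1},{"dx":-5,"dy":-26,"dz":0,"wx":0,"wy":0,"wz":0,"claw":1},{"dx":-5,"dy":-26,"dz":0,"wx":0,"wy":0,"wz":0,"claw":1},{"dx":-5,"dy":-26,"dz":0,"wx":0,"wy":0,"wz":0,"claw":1}]' 110 | sed -n 1,4p
python3 -m creep '[{"dx":-5,"dy":-26,"dz":0,"wx":0,"wy":0,"wz":0,"claw":1},{"dx":-5,"dy":-26,"dz":0,"wx":0,"wy":0,"wz":0,"claw":1},{"dx":-5,"dy":-24,"dz":0,"wx":0,"wy":0,"wz":0,"claw":1},{"dx":-3,"dy":-18,"dz":0,"wx":0,"wy":0,"wz":1,"claw":1},{"dx":-2,"dy":-10,"dz":0,"wx":0,"wy":0,"wz":1.5,"claw":1},{"dx":0,"dy":-4,"dz":0,"wx":0,"wy":0,"wz":1.5,"claw":1},{"dx":0,"dy":0,"dz":0,"wx":0,"wy":0,"wz":0.5,"claw":1},{"dx":0,"dy":0,"dz":0,"wx":0,"wy":0,"wz":0,"claw":1}]' 110 | sed -n 1,4p
python3 - <<'E'
from h import *
plan(623.4,-227.3,300,185.55)
print(np.round(arm.state()["joints"],2))
E
```

```text
time: 34.05
tcp_pos: [499.4, 84.0, 297.8]
orientation: [-0.0, -0.088, 0.996, 0.0]
force: [-0.2, 0.3, -2.9]
time: 35.05
tcp_pos: [574.5, -113.3, 296.8]
orientation: [-0.001, -0.087, 0.996, 0.0]
force: [-0.8, 0.6, -4.3]
time: 36.05
tcp_pos: [612.6, -213.8, 298.5]
orientation: [0.0, -0.049, 0.999, 0.0]
force: [-0.5, -0.3, -3.7]
t 36.0 pos [ 612.6 -213.8  298.5] yaw -174.4 F [-0.5 -0.3 -3.7] gap 8.9 grip 107.7 
 shift [ -9.5 -14.5  -1.5] turn [0. 0. 0.] n 1 per row [ -9.5 -14.5  -1.5]
[-0.46  0.49  0.49  1.57  0.   -0.56]
```

```bash
python3 -m creep '[{"dx":-4,"dy":-6,"dz":0,"wx":0,"wy":0,"wz":0,"claw":1},{"dx":-5,"dy":-8,"dz":0,"wx":0,"wy":0,"wz":0,"claw":1},{"dx":0,"dy":0,"dz":0,"wx":0,"wy":-3,"wz":0,"claw":1},{"dx":0,"dy":0,"dz":0,"wx":0,"wy":-5,"wz":0,"claw":1},{"dx":0,"dy":0,"dz":0,"wx":0,"wy":0,"wz":0,"claw":1}]' 110 | sed -n 1,4p
python3 - <<'E'
from h import *
np.set_printoptions(precision=2,suppress=True)
print(tool(arm.state())[:3,2], np.round(arm.state()["joints"],2))
E
```

```text
time: 36.67
tcp_pos: [622.1, -227.6, 298.8]
orientation: [0.07, -0.048, 0.996, 0.003]
force: [-0.3, -0.1, -3.2]
[ 0.14  0.01 -0.99] [-0.51  0.41  0.35  1.39  0.08 -0.6 ]
```

Direction is right (tool z leans to +x). I'll tilt on to about 50°.

```bash
python3 -m creep '[{"dx":0,"dy":0,"dz":0,"wx":0,"wy":-5,"wz":0,"claw":1},{"dx":0,"dy":0,"dz":0,"wx":0,"wy":-5,"wz":0,"claw":1},{"dx":0,"dy":0,"dz":0,"wx":0,"wy":-5,"wz":0,"claw":1},{"dx":0,"dy":0,"dz":0,"wx":0,"wy":-5,"wz":0,"claw":1},{"dx":0,"dy":0,"dz":0,"wx":0,"wy":-5,"wz":0,"claw":1},{"dx":0,"dy":0,"dz":0,"wx":0,"wy":-5,"wz":0,"claw":1},{"dx":0,"dy":0,"dz":0,"wx":0,"wy":-5,"wz":0,"claw":1},{"dx":0,"dy":0,"dz":0,"wx":0,"wy":-5,"wz":0,"claw":1}]' 110 | sed -n 1,4p
python3 -m creep '[{"dx":0,"dy":0,"dz":0,"wx":0,"wy":-3,"wz":0,"claw":1},{"dx":0,"dy":0,"dz":0,"wx":0,"wy":0,"wz":0,"claw":1},{"dx":0,"dy":0,"dz":0,"wx":0,"wy":0,"wz":0,"claw":1},{"dx":0,"dy":0,"dz":0,"wx":0,"wy":0,"wz":0,"claw":1},{"dx":0,"dy":0,"dz":0,"wx":0,"wy":0,"wz":0,"claw":1},{"dx":0,"dy":0,"dz":0,"wx":0,"wy":0,"wz":0,"claw":1},{"dx":0,"dy":0,"dz":0,"wx":0,"wy":0,"wz":0,"claw":1},{"dx":0,"dy":0,"dz":0,"wx":0,"wy":0,"wz":0,"claw":1}]' 110
python3 - <<'E'
from h import *
np.set_printoptions(precision=2,suppress=True)
s=arm.state();print(np.degrees(np.arccos(-tool(s)[2,2])),tool(s)[:3,2],s["force"])
for c in("scene","top"):
    p=arm.read_camera(c);save(p,"pour_"+c)
    print(c,[(np.round(q["position"],1).tolist(),round(q["conf"],2)) for q in arm.pinpoint(p,"clevis1")[:6]])
E
```

```text
time: 37.67
tcp_pos: [623.5, -228.0, 298.3]
orientation: [0.407, -0.044, 0.912, 0.02]
force: [1.3, 0.8, -3.2]
time: 38.67
tcp_pos: [623.0, -227.3, 298.3]
orientation: [0.43, -0.044, 0.901, 0.021]
force: [-0.0, 0.6, -2.0]
finger_gap: 8.6
grasp_force: 108.1
51.01493898296986 [ 0.77  0.08 -0.63] [-0.01  0.64 -2.02]
scene [([229.9, 173.3], 0.51)]
top [([380.9, 207.8], 0.62)]
```

```bash
python3 -m creep '[{"dx":0,"dy":0,"dz":0,"wx":0,"wy":-4,"wz":0,"claw":1},{"dx":0,"dy":0,"dz":0,"wx":0,"wy":5,"wz":0,"claw":1},{"dx":0,"dy":0,"dz":0,"wx":0,"wy":8,"wz":0,"claw":1},{"dx":0,"dy":0,"dz":0,"wx":0,"wy":8,"wz":0,"claw":1},{"dx":0,"dy":0,"dz":0,"wx":0,"wy":8,"wz":0,"claw":1},{"dx":0,"dy":0,"dz":0,"wx":0,"wy":8,"wz":0,"claw":1},{"dx":0,"dy":0,"dz":0,"wx":0,"wy":8,"wz":0,"claw":1},{"dx":0,"dy":0,"dz":0,"wx":0,"wy":6,"wz":0,"claw":1}]' 110 | sed -n 1,4p
python3 -m creep '[{"dx":0,"dy":0,"dz":0,"wx":0,"wy":4,"wz":0,"claw":1},{"dx":0,"dy":0,"dz":0,"wx":0,"wy":0,"wz":0,"claw":1},{"dx":0,"dy":0,"dz":0,"wx":0,"wy":0,"wz":0,"claw":1}]' 110 | sed -n 1,4p
python3 - <<'E'
from h import *
np.set_printoptions(precision=2,suppress=True)
fz=[]
for i in range(4):
    s=arm.state(); fz.append(s["force"][2]); p=arm.read_camera("wrist")
print(fz); plan(623.4,-227.3,300,190)
for q in arm.pinpoint(p,"clevis1")[:6]: print(np.round(q["position"],1),round(q["conf"],2),at_z(p,q["position"],30,s),at_z(p,q["position"],240,s))
save(p,"w13")
E
```

```text
time: 39.88
tcp_pos: [623.6, -227.3, 298.5]
orientation: [0.034, -0.049, 0.998, 0.002]
force: [0.7, -0.7, -2.9]
time: 40.25
tcp_pos: [623.1, -227.4, 298.4]
orientation: [0.001, -0.048, 0.999, 0.0]
force: [-0.1, -0.4, -2.2]
[np.float64(-2.224170265060145), np.float64(-2.689585587607531), np.float64(-2.0511864043207253), np.float64(-3.116341619874032)]
t 40.5 pos [ 622.6 -227.4  299. ] yaw -174.5 F [-0.7  0.2 -3. ] gap 8.6 grip 108.0 
 shift [-0.8  0.  -1. ] turn [-0.   0.1 -4.5] n 1 per row [-0.8  0.  -1. ]
```

```bash
python3 -m creep '[{"dx":4,"dy":15,"dz":0,"wx":0,"wy":0,"wz":0,"claw":1},{"dx":8,"dy":30,"dz":0,"wx":0,"wy":0,"wz":0,"claw":1},{"dx":9,"dy":31,"dz":0,"wx":0,"wy":0,"wz":0,"claw":1},{"dx":9,"dy":31,"dz":0,"wx":0,"wy":0,"wz":0,"claw":1},{"dx":9,"dy":31,"dz":0,"wx":0,"wy":0,"wz":0,"claw":1},{"dx":9,"dy":31,"dz":0,"wx":0,"wy":0,"wz":0,"claw":1},{"dx":9,"dy":31,"dz":0,"wx":0,"wy":0,"wz":0,"claw":1},{"dx":9,"dy":31,"dz":0,"wx":0,"wy":0,"wz":0,"claw":1}]' 110 | sed -n 1,3p
python3 -m creep '[{"dx":9,"dy":31,"dz":0,"wx":0,"wy":0,"wz":0,"claw":1},{"dx":9,"dy":31,"dz":0,"wx":0,"wy":0,"wz":0,"claw":1},{"dx":9,"dy":30,"dz":0,"wx":0,"wy":0,"wz":0,"claw":1},{"dx":3,"dy":18,"dz":0,"wx":0,"wy":0,"wz":-2,"claw":1},{"dx":0,"dy":0,"dz":0,"wx":0,"wy":0,"wz":-2.5,"claw":1},{"dx":0,"dy":0,"dz":0,"wx":0,"wy":0,"wz":0,"claw":1}]' 110 | sed -n 1,3p
python3 - <<'E'
from h import *
plan(491.8,105.6,100,190)
E
```

```text
time: 41.5
tcp_pos: [534.3, -2.9, 298.6]
orientation: [0.001, -0.048, 0.999, 0.0]
time: 42.25
tcp_pos: [494.7, 102.8, 298.4]
orientation: [0.0, -0.088, 0.996, 0.0]
t 42.2 pos [494.7 102.8 298.4] yaw -169.9 F [-0.1  0.  -2.7] gap 8.7 grip 108.0 
 shift [  2.5   3.3 198.4] turn [0.  0.  0.1] n 4 per row [ 0.6  0.8 49.6]
```

```bash
python3 -m creep '[{"dx":2.4,"dy":3.2,"dz":30,"wx":0,"wy":0,"wz":0,"claw":1},{"dx":0,"dy":0,"dz":40,"wx":0,"wy":0,"wz":0,"claw":1},{"dx":0,"dy":0,"dz":40,"wx":0,"wy":0,"wz":0,"claw":1},{"dx":0,"dy":0,"dz":40,"wx":0,"wy":0,"wz":0,"claw":1},{"dx":0,"dy":0,"dz":35,"wx":0,"wy":0,"wz":0,"claw":1},{"dx":0,"dy":0,"dz":10,"wx":0,"wy":0,"wz":0,"claw":1},{"dx":0,"dy":0,"dz":0,"wx":0,"wy":0,"wz":0,"claw":1},{"dx":0,"dy":0,"dz":0,"wx":0,"wy":0,"wz":0,"claw":1}]' 110 | sed -n 1,4p
python3 - <<'E'
from h import *
plan(491.8,105.6,81,190)
E
```

```text
time: 43.25
tcp_pos: [492.5, 105.6, 104.6]
orientation: [0.001, -0.087, 0.996, 0.0]
force: [0.4, 0.3, -2.7]
t 43.2 pos [492.5 105.6 104.6] yaw -170.0 F [ 0.4  0.3 -2.7] gap 8.5 grip 107.8 
 shift [ 0.8  0.2 23.6] turn [-0.   0.1  0. ] n 1 per row [ 0.8  0.2 23.6]
```

```bash
python3 -m creep '[{"dx":0.7,"dy":0,"dz":10,"wx":0,"wy":0,"wz":0,"claw":1},{"dx":0,"dy":0,"dz":8,"wx":0,"wy":0,"wz":0,"claw":1},{"dx":0,"dy":0,"dz":4,"wx":0,"wy":0,"wz":0,"claw":1},{"dx":0,"dy":0,"dz":1.5,"wx":0,"wy":0,"wz":0,"claw":1},{"dx":0,"dy":0,"dz":0,"wx":0,"wy":0,"wz":0,"claw":1}]' 110 | sed -n 2,4p
python3 -m creep '[{"dx":0,"dy":0,"dz":0.4,"wx":0,"wy":0,"wz":0,"claw":1},{"dx":0,"dy":0,"dz":0,"wx":0,"wy":0,"wz":0,"claw":1}]' 110 | sed -n 2,4p
```

```text
tcp_pos: [490.7, 105.6, 80.6]
orientation: [0.0, -0.088, 0.996, 0.0]
force: [-8.3, 1.1, 17.3]
tcp_pos: [490.7, 105.6, 80.6]
orientation: [0.0, -0.088, 0.996, 0.0]
force: [-11.5, 0.4, 24.3]
```

```bash
python3 -m creep '[{"dx":0,"dy":0,"dz":-1,"wx":0,"wy":0,"wz":0,"claw":1},{"dx":0,"dy":0,"dz":0,"wx":0,"wy":0,"wz":0,"claw":0.5},{"dx":0,"dy":0,"dz":0,"wx":0,"wy":0,"wz":0,"claw":0},{"dx":0,"dy":0,"dz":0,"wx":0,"wy":0,"wz":0,"claw":0},{"dx":0,"dy":0,"dz":-20,"wx":0,"wy":0,"wz":0,"claw":-0.2},{"dx":0,"dy":0,"dz":-40,"wx":0,"wy":0,"wz":0,"claw":-0.2},{"dx":0,"dy":0,"dz":-50,"wx":0,"wy":0,"wz":0,"claw":-1},{"dx":0,"dy":0,"dz":-50,"wx":0,"wy":0,"wz":0,"claw":-1}]' 60 | sed -n 2,6p
python3 -m creep '[{"dx":0,"dy":-10,"dz":-50,"wx":0,"wy":0,"wz":0,"claw":-1},{"dx":0,"dy":-10,"dz":-40,"wx":0,"wy":0,"wz":0,"claw":-1},{"dx":0,"dy":0,"dz":0,"wx":0,"wy":0,"wz":0,"claw":-1},{"dx":0,"dy":0,"dz":0,"wx":0,"wy":0,"wz":0,"claw":-1}]' 60 | sed -n 2,3p
cat > st.py <<'E'
from h import *
np.set_printoptions(precision=1,suppress=True)
b=np.array([-.5,-1.4])
s=arm.state();p=arm.read_camera("wrist");print(s["tcp_pos"],yaw(s))
hs=cv2.cvtColor(p["color"],cv2.COLOR_RGB2HSV).astype(int)
for n,z in(("stray1",13),("tray",3),("tray_handle",100),("clevis1",13)):
  for q in arm.pinpoint(p,n)[:6]:
    u,v=np.round(q["position"]).astype(int); 
    print(n,np.round(q["position"],1),round(q["conf"],2),at_z(p,np.array(q["position"])-b,z,s),"hsv",np.median(hs[max(v-3,0):v+4,max(u-3,0):u+4].reshape(-1,3),0))
# brass stubs: centroid at z 13
m=((hs[...,0]>14)&(hs[...,0]<28)&(hs[...,1]>110)&(hs[...,2]>90)).astype(np.uint8)
k,l,stt,c=cv2.connectedComponentsWithStats(m)
for i in range(1,k):
    if 20<stt[i,4]<900: print("brass",c[i],stt[i,4],at_z(p,c[i]-b,13,s))
E
python3 st.py
```

```text
tcp_pos: [490.7, 105.4, 242.0]
orientation: [0.0, -0.087, 0.996, 0.0]
force: [1.3, 0.4, 0.5]
finger_gap: 84.2
grasp_force: 0.0
tcp_pos: [494.3, 85.7, 329.8]
orientation: [-0.0, -0.087, 0.996, 0.0]
[494.3  85.7 329.8] -169.9660361760792
stray1 [265.7 265.2] 0.86 [685.8  25.4  13. ] hsv [  5.   6. 207.]
stray1 [322.4 273.6] 0.8 [683.8 122.1  13. ] hsv [  0.   0. 255.]
stray1 [132.4 226.9] 0.69 [ 668.2 -232.2   13. ] hsv [  2.  87. 150.]
stray1 [362.8 281.7] 0.66 [688.5 193.7  13. ] hsv [  0.   0. 255.]
stray1 [297.3 318. ] 0.6 [786.1  93.9  13. ] hsv [ 90. 159. 231.]
tray [335.5 160.4] 0.75 [493.7 108.5   3. ] hsv [ 68. 145. 159.]
tray_handle [338.5 172.4] 0.57 [494.3 107.6 100. ] hsv [ 70. 131. 229.]
tray_handle [159.8 286.5] 0.37 [ 715.3 -129.9  100. ] hsv [ 8. 41. 75.]
clevis1 [ 95.8 151.7] 0.75 [ 540.2 -319.9   13. ] hsv [  3.  15. 182.]
clevis1 [183.9 260.6] 0.71 [ 710.7 -123.5   13. ] hsv [167.  10. 202.]
clevis1 [138.9 152.7] 0.55 [ 529.9 -219.    13. ] hsv [  8.  86. 152.]
brass [ 86.2 131.1] 29 [ 504.9 -347.6   13. ]
brass [140.1 137.2] 39 [ 503.5 -218.7   13. ]
brass [636.5 175.8] 27 [369.8 833.7  13. ]
brass [248.9 265.7] 77 [692.9  -3.3  13. ]
brass [310.2 266.2] 113 [673.2  99.4  13. ]
brass [370.7 266.8] 73 [657.8 200.3  13. ]
```

Both tray clevises are detected inside the hopper. The strays are at about (686,25), (684,122) and (688,194), all white with brass stubs. The turquoise one at (786,94) is excluded. Going for the third.

```bash
python3 -m creep '[{"dx":-30,"dy":10.4,"dz":0,"wx":0,"wy":0,"wz":0,"claw":-0.2},{"dx":-30,"dy":10.4,"dz":10,"wx":0,"wy":0,"wz":0,"claw":-0.2},{"dx":-30,"dy":10.4,"dz":20,"wx":0,"wy":0,"wz":0,"claw":-0.2},{"dx":-30,"dy":10.4,"dz":20,"wx":0,"wy":0,"wz":0,"claw":-0.2},{"dx":-30,"dy":10.4,"dz":20,"wx":0,"wy":0,"wz":0,"claw":-0.2},{"dx":-30,"dy":10.4,"dz":20,"wx":0,"wy":0,"wz":0,"claw":-0.2},{"dx":-30,"dy":10.4,"dz":20,"wx":0,"wy":0,"wz":0,"claw":-0.2},{"dx":0,"dy":0,"dz":30,"wx":0,"wy":0,"wz":8,"claw":-0.2}]' 60 | sed -n 2,3p
python3 -m creep '[{"dx":0,"dy":0,"dz":30,"wx":0,"wy":0,"wz":8,"claw":-0.2},{"dx":0,"dy":0,"dz":10,"wx":0,"wy":0,"wz":6,"claw":-0.2},{"dx":0,"dy":0,"dz":0,"wx":0,"wy":0,"wz":0,"claw":-0.2},{"dx":0,"dy":0,"dz":0,"wx":0,"wy":0,"wz":0,"claw":-0.2}]' 60 | sed -n 2,3p
cat >> st.py <<'E'
# white block nearest a guess -> orientation
import sys
if len(sys.argv)>2:
    g=np.array([float(sys.argv[1]),float(sys.argv[2])])
    W=[(q,at_z(p,np.array(q["position"])-b,13,s)[:2]) for q in arm.pinpoint(p,"stray1")]
    q,X=min(W,key=lambda t:np.hypot(*(t[1]-g)))
    B=[at_z(p,c[i]-b,11,s)[:2] for i in range(1,k) if 20<stt[i,4]<2000]
    Bx=min(B,key=lambda t:abs(np.hypot(*(t-X))-25)+(np.hypot(*(t-X))>40)*99) if B else None
    u,v=np.array(q["position"]).astype(int)
    r=np.zeros(hs.shape[:2],bool); r[max(v-45,0):v+45,max(u-45,0):u+45]=1
    top=((hs[...,1]<40)&(hs[...,2]>185)&r).astype(np.uint8); kk,ll,ss,cc=cv2.connectedComponentsWithStats(top)
    i=min(range(1,kk),key=lambda i:np.hypot(*(cc[i]-q["position"]))-ss[i,4]*.05)
    vv,uu=np.nonzero(ll==i); w=np.float32([at_z(p,np.array(t)-b,26,s)[:2] for t in zip(uu,vv)])
    print("TARGET",X,"brass",Bx,"axis deg",np.degrees(np.arctan2(*(Bx-X)[::-1])) if Bx is not None else None,"white top rect",cv2.minAreaRect(w),len(uu))
E
python3 st.py 688 194 | egrep -v "^tray|^clevis"
```

```text
tcp_pos: [690.0, 195.1, 188.5]
orientation: [0.0, -0.017, 1.0, 0.0]
tcp_pos: [688.7, 194.2, 151.0]
orientation: [0.0, 0.103, 0.995, 0.0]
[688.7 194.2 151. ] 168.18517902807739
stray1 [160.3 217.1] 0.72 [686.   20.3  13. ] hsv [  0.   6. 205.]
stray1 [319.3 182. ] 0.71 [684.5 192.6  13. ] hsv [  0.   0. 255.]
stray1 [245.6 197. ] 0.65 [684.3 120.3  13. ] hsv [  5.   6. 216.]
brass [320.7 153.8] 358 [658.9 199.3  13. ]
brass [217.5 190.1] 190 [671.7  94.2  13. ]
brass [141.1 227.2] 114 [692.6  -9.6  13. ]
TARGET [684.5 192.6] brass [659.2 199.3] axis deg 165.3348013060519 white top rect ((682.1552734375, 194.18414306640625), (25.666568756103516, 34.88414764404297), 77.57872009277344) 1098
```

```bash
python3 -m creep '[{"dx":6,"dy":-1.5,"dz":20,"wx":0,"wy":0,"wz":0.6,"claw":-0.2},{"dx":0,"dy":0,"dz":35,"wx":0,"wy":0,"wz":0,"claw":-0.2},{"dx":0,"dy":0,"dz":35,"wx":0,"wy":0,"wz":0,"claw":-0.2},{"dx":0,"dy":0,"dz":30,"wx":0,"wy":0,"wz":0,"claw":-0.2},{"dx":0,"dy":0,"dz":18,"wx":0,"wy":0,"wz":0,"claw":-0.2},{"dx":0,"dy":0,"dz":9,"wx":0,"wy":0,"wz":0,"claw":-0.2},{"dx":0,"dy":0,"dz":0,"wx":0,"wy":0,"wz":0,"claw":-0.2}]' 50 | sed -n 2,6p
python3 -m creep '[{"dx":0,"dy":0,"dz":0,"wx":0,"wy":0,"wz":0,"claw":0.4},{"dx":0,"dy":0,"dz":0,"wx":0,"wy":0,"wz":0,"claw":1},{"dx":0,"dy":0,"dz":0,"wx":0,"wy":0,"wz":0,"claw":1},{"dx":0,"dy":0,"dz":0,"wx":0,"wy":0,"wz":0,"claw":1},{"dx":0,"dy":0,"dz":0,"wx":0,"wy":0,"wz":0,"claw":1},{"dx":0,"dy":0,"dz":-20,"wx":0,"wy":0,"wz":0,"claw":1},{"dx":0,"dy":0,"dz":-40,"wx":0,"wy":0,"wz":0,"claw":1},{"dx":0,"dy":0,"dz":-40,"wx":0,"wy":0,"wz":0,"claw":1}]' 50
```

```text
tcp_pos: [682.3, 193.9, 3.4]
orientation: [-0.0, 0.109, 0.994, 0.0]
force: [0.3, -0.0, 0.6]
finger_gap: 51.5
grasp_force: 0.0
time: 49.55
tcp_pos: [682.2, 193.8, 104.9]
orientation: [0.0, 0.109, 0.994, 0.0]
force: [1.1, 0.5, -0.9]
finger_gap: 25.4
grasp_force: 49.1
```

```bash
python3 -m creep '[{"dx":0,"dy":0,"dz":-45,"wx":0,"wy":0,"wz":0,"claw":1},{"dx":0,"dy":-10,"dz":-45,"wx":0,"wy":0,"wz":0,"claw":1},{"dx":0,"dy":-25,"dz":-45,"wx":0,"wy":0,"wz":0,"claw":1},{"dx":-1,"dy":-34,"dz":0,"wx":0,"wy":0,"wz":0,"claw":1},{"dx":-1,"dy":-34,"dz":0,"wx":0,"wy":0,"wz":0,"claw":1},{"dx":-1,"dy":-34,"dz":0,"wx":0,"wy":0,"wz":0,"claw":1},{"dx":-1,"dy":-34,"dz":0,"wx":0,"wy":0,"wz":0,"claw":1},{"dx":-1,"dy":-34,"dz":0,"wx":0,"wy":0,"wz":0,"claw":1}]' 50 | sed -n 2,2p
python3 -m creep '[{"dx":-1,"dy":-34,"dz":0,"wx":0,"wy":0,"wz":0,"claw":1},{"dx":-1,"dy":-34,"dz":0,"wx":0,"wy":0,"wz":0,"claw":1},{"dx":-1,"dy":-34,"dz":0,"wx":0,"wy":0,"wz":0,"claw":1},{"dx":-1,"dy":-34,"dz":0,"wx":0,"wy":0,"wz":0,"claw":1},{"dx":-1,"dy":-34,"dz":0,"wx":0,"wy":0,"wz":0,"claw":1},{"dx":-1,"dy":-34,"dz":0,"wx":0,"wy":0,"wz":0,"claw":1},{"dx":-1,"dy":-30,"dz":0,"wx":0,"wy":0,"wz":0,"claw":1},{"dx":0,"dy":0,"dz":0,"wx":0,"wy":0,"wz":0,"claw":1}]' 50 | sed -n 2,6p
python3 - <<'E'
from h import *
plan(599,-235,115)
E
```

```text
tcp_pos: [642.3, -8.4, 238.9]
tcp_pos: [598.1, -239.0, 238.5]
orientation: [0.0, 0.111, 0.994, 0.0]
force: [0.1, -0.0, 0.1]
finger_gap: 24.7
grasp_force: 49.2
t 51.5 pos [ 598.1 -239.   238.5] yaw 167.3 F [ 0.1 -0.   0.1] gap 24.7 grip 49.2 
 shift [1.000e-01 4.100e+00 1.235e+02] turn [0. 0. 0.] n 3 per row [ 0.   1.4 41.2]
```

```bash
python3 -m creep '[{"dx":0,"dy":4,"dz":40,"wx":0,"wy":0,"wz":0,"claw":1},{"dx":0,"dy":0,"dz":45,"wx":0,"wy":0,"wz":0,"claw":1},{"dx":0,"dy":0,"dz":38,"wx":0,"wy":0,"wz":0,"claw":1},{"dx":0,"dy":0,"dz":0,"wx":0,"wy":0,"wz":0,"claw":1},{"dx":0,"dy":0,"dz":0,"wx":0,"wy":0,"wz":0,"claw":0.3},{"dx":0,"dy":0,"dz":0,"wx":0,"wy":0,"wz":0,"claw":-0.2},{"dx":0,"dy":0,"dz":0,"wx":0,"wy":0,"wz":0,"claw":-0.2},{"dx":0,"dy":0,"dz":-40,"wx":0,"wy":0,"wz":0,"claw":-0.2}]' 50 | sed -n 2,5p
python3 -m creep '[{"dx":0,"dy":0,"dz":-45,"wx":0,"wy":0,"wz":0,"claw":-0.2},{"dx":0,"dy":0,"dz":-40,"wx":0,"wy":0,"wz":0,"claw":-0.2},{"dx":-3,"dy":30,"dz":0,"wx":0,"wy":0,"wz":0,"claw":-0.2},{"dx":-4,"dy":34,"dz":0,"wx":0,"wy":0,"wz":0,"claw":-0.2},{"dx":-4,"dy":34,"dz":0,"wx":0,"wy":0,"wz":0,"claw":-0.2},{"dx":-4,"dy":34,"dz":0,"wx":0,"wy":0,"wz":0,"claw":-0.2},{"dx":-4,"dy":34,"dz":0,"wx":0,"wy":0,"wz":0,"claw":-0.2},{"dx":-4,"dy":34,"dz":0,"wx":0,"wy":0,"wz":0,"claw":-0.2}]' 50 | sed -n 2,5p
python3 - <<'E'
from h import *
plan(686,22,150)
E
```

```text
tcp_pos: [598.4, -232.8, 154.2]
orientation: [-0.002, 0.109, 0.994, 0.001]
force: [1.3, 0.2, 0.3]
finger_gap: 51.1
tcp_pos: [665.7, -42.1, 241.1]
orientation: [0.001, 0.109, 0.994, 0.0]
force: [0.4, -0.6, 0.3]
finger_gap: 51.1
t 53.5 pos [665.7 -42.1 241.1] yaw 167.4 F [ 0.4 -0.6  0.3] gap 51.1 grip 0.0 
 shift [-5.8 66.9 91.1] turn [0.  0.1 0. ] n 2 per row [-2.9 33.5 45.5]
```

```bash
python3 -m creep '[{"dx":-3,"dy":33,"dz":20,"wx":0,"wy":0,"wz":0,"claw":-0.2},{"dx":-3,"dy":34,"dz":20,"wx":0,"wy":0,"wz":0,"claw":-0.2},{"dx":0,"dy":0,"dz":20,"wx":0,"wy":0,"wz":10.5,"claw":-0.2},{"dx":0,"dy":0,"dz":20,"wx":0,"wy":0,"wz":10.5,"claw":-0.2},{"dx":0,"dy":0,"dz":10,"wx":0,"wy":0,"wz":10.5,"claw":-0.2},{"dx":0,"dy":0,"dz":0,"wx":0,"wy":0,"wz":10.5,"claw":-0.2},{"dx":0,"dy":0,"dz":0,"wx":0,"wy":0,"wz":10.5,"claw":-0.2},{"dx":0,"dy":0,"dz":0,"wx":0,"wy":0,"wz":10.5,"claw":-0.2}]' 50 | sed -n 2,2p
python3 -m creep '[{"dx":0,"dy":0,"dz":0,"wx":0,"wy":0,"wz":0,"claw":-0.2},{"dx":0,"dy":0,"dz":0,"wx":0,"wy":0,"wz":0,"claw":-0.2}]' 50 | sed -n 2,3p
python3 st.py 686 22 | egrep -v "^tray|^clevis"
```

```text
tcp_pos: [686.0, 20.9, 151.0]
tcp_pos: [685.9, 20.9, 150.7]
orientation: [0.0, 0.611, 0.792, 0.0]
[685.9  20.9 150.7] 104.68074181447703
stray1 [349.1  79.2] 0.86 [684.7 120.3  13. ] hsv [  6.   7. 182.]
stray1 [432.8 138.2] 0.62 [775.9  90.8  13. ] hsv [ 90. 151. 242.]
brass [328.2  99.4] 358 [671.4  97.4  13. ]
brass [319.3 211.6] 261 [690.3  -6.1  13. ]
brass [271.1 315.3] 310 [ 669.  -139.2   13. ]
brass [183.6 362.7] 317 [ 566.5 -266.7   13. ]
TARGET [684.7 120.3] brass [671.4  97.5] axis deg -120.29881932842228 white top rect ((685.3042602539062, 118.7958755493164), (31.983753204345703, 25.10092544555664), 57.71840286254883) 447
```

```bash
cat > wt.py <<'E'
from h import *
import sys
np.set_printoptions(precision=1,suppress=True)
b=np.array([-.5,-1.4]); g=[float(x) for x in sys.argv[1:3]]
s=arm.state();p=arm.read_camera("wrist"); hs=cv2.cvtColor(p["color"],cv2.COLOR_RGB2HSV).astype(int)
c=proj(p,[g[0],g[1],20],s)+b; u,v=c.astype(int); print(s["tcp_pos"],yaw(s),"expected px",c)
r=np.zeros(hs.shape[:2],bool); r[max(v-70,0):v+70,max(u-70,0):u+70]=1
for V in(150,175,200):
    kk,ll,ss,cc=cv2.connectedComponentsWithStats(((hs[...,1]<45)&(hs[...,2]>V)&r).astype(np.uint8))
    for i in range(1,kk):
        if 300<ss[i,4]<4000:
            vv,uu=np.nonzero(ll==i); w=np.float32([at_z(p,np.array(t)-b,26,s)[:2] for t in zip(uu,vv)]); (cx,cy),(a,d),an=cv2.minAreaRect(w)
            print(V,"n",ss[i,4],"centre %.1f %.1f size %.1f %.1f long axis %.1f"%(cx,cy,a,d,an if a>d else an+90),cc[i])
E
python3 wt.py 686 20
```

```text
[685.8  21.  150.5] 104.49437709030967 expected px [322.1 186.6]
150 n 1830 centre 716.7 67.1 size 38.8 52.6 long axis 106.4 [374.8 145.9]
150 n 1101 centre 682.0 23.1 size 26.2 36.9 long axis 106.9 [319.1 184.6]
175 n 1048 centre 682.6 21.9 size 25.2 32.9 long axis 104.6 [319.1 185.3]
200 n 989 centre 682.7 21.5 size 24.8 32.2 long axis 105.1 [318.9 185.4]
```

```bash
python3 -m creep '[{"dx":1.8,"dy":-2.9,"dz":20,"wx":0,"wy":0,"wz":-0.5,"claw":-0.2},{"dx":0,"dy":0,"dz":35,"wx":0,"wy":0,"wz":0,"claw":-0.2},{"dx":0,"dy":0,"dz":35,"wx":0,"wy":0,"wz":0,"claw":-0.2},{"dx":0,"dy":0,"dz":30,"wx":0,"wy":0,"wz":0,"claw":-0.2},{"dx":0,"dy":0,"dz":18,"wx":0,"wy":0,"wz":0,"claw":-0.2},{"dx":0,"dy":0,"dz":9,"wx":0,"wy":0,"wz":0,"claw":-0.2},{"dx":0,"dy":0,"dz":0,"wx":0,"wy":0,"wz":0,"claw":-0.2}]' 50 | sed -n 2,6p
python3 -m creep '[{"dx":0,"dy":0,"dz":0,"wx":0,"wy":0,"wz":0,"claw":0.4},{"dx":0,"dy":0,"dz":0,"wx":0,"wy":0,"wz":0,"claw":1},{"dx":0,"dy":0,"dz":0,"wx":0,"wy":0,"wz":0,"claw":1},{"dx":0,"dy":0,"dz":0,"wx":0,"wy":0,"wz":0,"claw":1},{"dx":0,"dy":0,"dz":0,"wx":0,"wy":0,"wz":0,"claw":1},{"dx":0,"dy":0,"dz":-30,"wx":0,"wy":0,"wz":0,"claw":1},{"dx":0,"dy":0,"dz":-45,"wx":0,"wy":0,"wz":0,"claw":1},{"dx":0,"dy":0,"dz":-45,"wx":0,"wy":0,"wz":0,"claw":1}]' 50
python3 -m creep '[{"dx":0,"dy":0,"dz":-45,"wx":0,"wy":0,"wz":0,"claw":1},{"dx":0,"dy":0,"dz":-45,"wx":0,"wy":0,"wz":0,"claw":1},{"dx":0,"dy":0,"dz":-27,"wx":0,"wy":0,"wz":0,"claw":1}]' 50 |sed -n 2,6p
python3 - <<'E'
from h import *
plan(599,-235,240)
E
```

```text
tcp_pos: [682.5, 22.0, 3.3]
orientation: [-0.0, 0.609, 0.793, 0.0]
force: [-0.3, 0.4, -0.0]
finger_gap: 51.1
grasp_force: 0.0
time: 57.02
tcp_pos: [682.4, 22.0, 125.1]
orientation: [0.0, 0.609, 0.793, 0.0]
force: [0.6, -0.4, -0.9]
finger_gap: 25.0
grasp_force: 49.2
tcp_pos: [682.8, 21.9, 243.3]
orientation: [0.001, 0.609, 0.793, 0.001]
force: [0.2, 0.7, -1.3]
finger_gap: 25.2
grasp_force: 49.2
t 57.4 pos [682.8  21.9 243.3] yaw 104.9 F [ 0.2  0.7 -1.3] gap 25.2 grip 49.2 
 shift [-226.6 -147.3    3.1] turn [0.2 0.  0. ] n 5 per row [-45.3 -29.5   0.6]
```

```bash
python3 -m creep '[{"dx":-31,"dy":-16,"dz":0,"wx":0,"wy":0,"wz":0,"claw":1},{"dx":-32,"dy":-16.5,"dz":0,"wx":0,"wy":0,"wz":0,"claw":1},{"dx":-32,"dy":-16.5,"dz":0,"wx":0,"wy":0,"wz":0,"claw":1},{"dx":-32,"dy":-16.5,"dz":0,"wx":0,"wy":0,"wz":0,"claw":1},{"dx":-32,"dy":-16.5,"dz":0,"wx":0,"wy":0,"wz":0,"claw":1},{"dx":-32,"dy":-16.5,"dz":0,"wx":0,"wy":0,"wz":0,"claw":1},{"dx":-32,"dy":-16.5,"dz":0,"wx":0,"wy":0,"wz":0,"claw":1},{"dx":-31,"dy":-16,"dz":0,"wx":0,"wy":0,"wz":0,"claw":1}]' 50 |sed -n 2,6p
python3 - <<'E'
from h import *
plan(621.4,-257.7,115)
E
```

```text
tcp_pos: [621.1, -258.4, 240.8]
orientation: [0.0, 0.609, 0.793, 0.0]
force: [0.6, 0.9, -0.6]
finger_gap: 25.0
grasp_force: 49.3
t 58.4 pos [ 621.1 -258.4  240.8] yaw 104.9 F [ 0.6  0.9 -0.6] gap 25.0 grip 49.3 
 shift [  0.6   0.4 125.8] turn [0. 0. 0.] n 3 per row [ 0.2  0.1 41.9]
```

```bash
python3 -m creep '[{"dx":0,"dy":0,"dz":40,"wx":0,"wy":0,"wz":0,"claw":1},{"dx":0,"dy":0,"dz":45,"wx":0,"wy":0,"wz":0,"claw":1},{"dx":0,"dy":0,"dz":38,"wx":0,"wy":0,"wz":0,"claw":1},{"dx":0,"dy":0,"dz":0,"wx":0,"wy":0,"wz":0,"claw":1},{"dx":0,"dy":0,"dz":0,"wx":0,"wy":0,"wz":0,"claw":0.3},{"dx":0,"dy":0,"dz":0,"wx":0,"wy":0,"wz":0,"claw":-0.1},{"dx":0,"dy":0,"dz":0,"wx":0,"wy":0,"wz":0,"claw":-0.1},{"dx":0,"dy":0,"dz":-40,"wx":0,"wy":0,"wz":0,"claw":-0.1}]' 50 | sed -n 2,5p
python3 -m creep '[{"dx":0,"dy":0,"dz":-45,"wx":0,"wy":0,"wz":0,"claw":-0.2},{"dx":0,"dy":0,"dz":-40,"wx":0,"wy":0,"wz":0,"claw":-0.2},{"dx":31,"dy":14,"dz":0,"wx":0,"wy":0,"wz":0,"claw":-0.2},{"dx":31.5,"dy":14.5,"dz":0,"wx":0,"wy":0,"wz":0,"claw":-0.2},{"dx":31.5,"dy":14.5,"dz":0,"wx":0,"wy":0,"wz":0,"claw":-0.2},{"dx":31.5,"dy":14.5,"dz":0,"wx":0,"wy":0,"wz":0,"claw":-0.2},{"dx":31.5,"dy":14.5,"dz":0,"wx":0,"wy":0,"wz":0,"claw":-0.2},{"dx":31.5,"dy":14.5,"dz":0,"wx":0,"wy":0,"wz":0,"claw":-0.2}]' 50 | sed -n 2,2p
python3 -m creep '[{"dx":31.5,"dy":14.5,"dz":0,"wx":0,"wy":0,"wz":0,"claw":-0.2},{"dx":31.5,"dy":14.5,"dz":0,"wx":0,"wy":0,"wz":0,"claw":-0.2},{"dx":31.5,"dy":14.5,"dz":10,"wx":0,"wy":0,"wz":0,"claw":-0.2},{"dx":31.5,"dy":14.5,"dz":10,"wx":0,"wy":0,"wz":0,"claw":-0.2},{"dx":31.5,"dy":14.5,"dz":10,"wx":0,"wy":0,"wz":0,"claw":-0.2},{"dx":0,"dy":0,"dz":20,"wx":0,"wy":0,"wz":10.5,"claw":-0.2},{"dx":0,"dy":0,"dz":20,"wx":0,"wy":0,"wz":10.5,"claw":-0.2},{"dx":0,"dy":0,"dz":20,"wx":0,"wy":0,"wz":10.5,"claw":-0.2}]' 50 | sed -n 2,2p
python3 -m creep '[{"dx":0,"dy":0,"dz":0,"wx":0,"wy":0,"wz":10.5,"claw":-0.2},{"dx":0,"dy":0,"dz":0,"wx":0,"wy":0,"wz":0,"claw":-0.2},{"dx":0,"dy":0,"dz":0,"wx":0,"wy":0,"wz":0,"claw":-0.2}]' 50 | sed -n 2,2p
python3 wt.py 685 119;  python3 st.py | egrep "^stray|^brass"
```

```text
tcp_pos: [620.4, -256.7, 156.1]
orientation: [-0.002, 0.609, 0.793, -0.0]
force: [1.2, 0.2, 0.9]
finger_gap: 47.2
tcp_pos: [656.6, -51.7, 243.1]
tcp_pos: [686.1, 118.3, 152.4]
tcp_pos: [686.2, 118.1, 153.1]
[686.2 118.1 153.1] 63.18541187474948 expected px [319.4 183.6]
150 n 3923 centre 715.2 142.1 size 61.1 88.6 long axis 153.8 [340.8 135.3]
150 n 1088 centre 684.0 118.3 size 35.0 26.6 long axis 58.4 [318.8 185.6]
175 n 1067 centre 684.1 118.1 size 34.8 26.2 long axis 59.4 [318.7 185.8]
200 n 1023 centre 683.9 118.2 size 34.6 26.2 long axis 58.7 [318.7 185.7]
stray1 [321.  185.7] 0.89 [684.7 115.1  13. ] hsv [  0.   0. 255.]
stray1 [417.1 169. ] 0.61 [774.5  88.4  13. ] hsv [ 89. 150. 181.]
brass [316.  212.1] 259 [668.6  94.   13. ]
```

```bash
python3 -m creep '[{"dx":-1,"dy":-2,"dz":20,"wx":0,"wy":0,"wz":4.3,"claw":-0.2},{"dx":0,"dy":0,"dz":35,"wx":0,"wy":0,"wz":0,"claw":-0.2},{"dx":0,"dy":0,"dz":35,"wx":0,"wy":0,"wz":0,"claw":-0.2},{"dx":0,"dy":0,"dz":32,"wx":0,"wy":0,"wz":0,"claw":-0.2},{"dx":0,"dy":0,"dz":18,"wx":0,"wy":0,"wz":0,"claw":-0.2},{"dx":0,"dy":0,"dz":9.5,"wx":0,"wy":0,"wz":0,"claw":-0.2},{"dx":0,"dy":0,"dz":0,"wx":0,"wy":0,"wz":0,"claw":-0.2}]' 50 | sed -n 2,6p
python3 -m creep '[{"dx":0,"dy":0,"dz":0,"wx":0,"wy":0,"wz":0,"claw":0.4},{"dx":0,"dy":0,"dz":0,"wx":0,"wy":0,"wz":0,"claw":1},{"dx":0,"dy":0,"dz":0,"wx":0,"wy":0,"wz":0,"claw":1},{"dx":0,"dy":0,"dz":0,"wx":0,"wy":0,"wz":0,"claw":1},{"dx":0,"dy":0,"dz":0,"wx":0,"wy":0,"wz":0,"claw":1},{"dx":0,"dy":0,"dz":-30,"wx":0,"wy":0,"wz":0,"claw":1},{"dx":0,"dy":0,"dz":-45,"wx":0,"wy":0,"wz":0,"claw":1},{"dx":0,"dy":0,"dz":-45,"wx":0,"wy":0,"wz":0,"claw":1}]' 50
python3 -m creep '[{"dx":0,"dy":0,"dz":-45,"wx":0,"wy":0,"wz":0,"claw":1},{"dx":0,"dy":0,"dz":-45,"wx":0,"wy":0,"wz":0,"claw":1},{"dx":0,"dy":0,"dz":-27,"wx":0,"wy":0,"wz":0,"claw":1}]' 50 |sed -n 2,6p
python3 - <<'E'
from h import *
plan(602,-227,240)
E
```

```text
tcp_pos: [683.6, 118.1, 2.9]
orientation: [-0.0, 0.872, 0.49, -0.0]
force: [0.7, -0.2, -0.6]
finger_gap: 51.2
grasp_force: 0.0
time: 63.95
tcp_pos: [683.5, 118.1, 124.7]
orientation: [-0.0, 0.872, 0.49, 0.0]
force: [0.5, -0.7, -0.9]
finger_gap: 25.1
grasp_force: 49.1
tcp_pos: [683.9, 118.1, 242.9]
orientation: [0.001, 0.872, 0.49, 0.002]
force: [-0.1, -0.0, -0.5]
finger_gap: 25.3
grasp_force: 49.1
t 64.3 pos [683.9 118.1 242.9] yaw 58.6 F [-0.1 -0.  -0.5] gap 25.3 grip 49.1 
 shift [-337.3  109.6    2.5] turn [ 0.1 -0.1 -0. ] n 6 per row [-56.2  18.3   0.4]
```

```bash
python3 -m creep '[{"dx":-30,"dy":10,"dz":0,"wx":0,"wy":0,"wz":0,"claw":1},{"dx":-31,"dy":10,"dz":0,"wx":0,"wy":0,"wz":0,"claw":1},{"dx":-31,"dy":10,"dz":0,"wx":0,"wy":0,"wz":0,"claw":1},{"dx":-31,"dy":10,"dz":0,"wx":0,"wy":0,"wz":0,"claw":1},{"dx":-31,"dy":10,"dz":0,"wx":0,"wy":0,"wz":0,"claw":1},{"dx":-31,"dy":10,"dz":0,"wx":0,"wy":0,"wz":0,"claw":1},{"dx":-31,"dy":10,"dz":0,"wx":0,"wy":0,"wz":0,"claw":1},{"dx":-31,"dy":10,"dz":0,"wx":0,"wy":0,"wz":0,"claw":1}]' 50 |sed -n 2,2p
python3 -m creep '[{"dx":-31,"dy":10,"dz":0,"wx":0,"wy":0,"wz":0,"claw":1},{"dx":-31,"dy":10,"dz":0,"wx":0,"wy":0,"wz":0,"claw":1},{"dx":-29,"dy":10,"dz":0,"wx":0,"wy":0,"wz":0,"claw":1},{"dx":0,"dy":0,"dz":0,"wx":0,"wy":0,"wz":0,"claw":1}]' 50 |sed -n 2,6p
python3 - <<'E'
from h import *
plan(602,-227,115)
E
```

```text
tcp_pos: [623.0, -135.5, 240.4]
tcp_pos: [601.2, -229.5, 240.1]
orientation: [0.0, 0.872, 0.489, 0.0]
force: [0.5, -0.0, -0.4]
finger_gap: 25.1
grasp_force: 49.1
t 65.8 pos [ 601.2 -229.5  240.1] yaw 58.5 F [ 0.5 -0.  -0.4] gap 25.1 grip 49.1 
 shift [  2.6  -0.7 125.1] turn [ 0. -0. -0.] n 3 per row [ 0.9 -0.2 41.7]
```

```bash
python3 -m creep '[{"dx":0,"dy":0,"dz":40,"wx":0,"wy":0,"wz":0,"claw":1},{"dx":0,"dy":0,"dz":40,"wx":0,"wy":0,"wz":0,"claw":1},{"dx":0,"dy":0,"dz":35,"wx":0,"wy":0,"wz":0,"claw":1},{"dx":0,"dy":0,"dz":0,"wx":0,"wy":0,"wz":0,"claw":1},{"dx":0,"dy":0,"dz":0,"wx":0,"wy":0,"wz":0,"claw":0.3},{"dx":0,"dy":0,"dz":0,"wx":0,"wy":0,"wz":0,"claw":-0.1},{"dx":0,"dy":0,"dz":0,"wx":0,"wy":0,"wz":0,"claw":-0.1},{"dx":0,"dy":0,"dz":-40,"wx":0,"wy":0,"wz":0,"claw":-0.1}]' 50 | sed -n 2,5p
python3 -m creep '[{"dx":0,"dy":0,"dz":-45,"wx":0,"wy":0,"wz":0,"claw":-0.2},{"dx":0,"dy":0,"dz":-45,"wx":0,"wy":0,"wz":0,"claw":-0.2},{"dx":0,"dy":0,"dz":-45,"wx":0,"wy":0,"wz":0,"claw":-0.2},{"dx":-20,"dy":-25,"dz":-45,"wx":0,"wy":0,"wz":0,"claw":-1},{"dx":-20,"dy":-25,"dz":-20,"wx":0,"wy":0,"wz":0,"claw":-1},{"dx":-20,"dy":-25,"dz":0,"wx":0,"wy":0,"wz":0,"claw":-1},{"dx":0,"dy":0,"dz":0,"wx":0,"wy":0,"wz":0,"claw":-1},{"dx":0,"dy":0,"dz":0,"wx":0,"wy":0,"wz":0,"claw":-1}]' 50 | sed -n 1,5p
python3 - <<'E'
from h import *
np.set_printoptions(precision=1,suppress=True)
b=np.array([-.5,-1.4]);th=np.radians(5.55);Rh=np.array([[np.cos(th),-np.sin(th)],[np.sin(th),np.cos(th)]])
s=arm.state();P=[("wrist",arm.read_camera("wrist"),s,b),("top",arm.read_camera("top"),None,0*b),("scene",arm.read_camera("scene"),None,0*b)]
for n,p,st,bb in P:
    save(p,"fin_"+n)
    for nm,z in(("clevis1",40),("stray1",13),("latch_post",180),("knuckle_high",137),("tray",3),("tray_handle",100),("door_handle",176)):
        for q in arm.pinpoint(p,nm)[:7]:
            if q["conf"]<.4: continue
            X=at_z(p,np.array(q["position"])-bb,z,st); print(n,nm,np.round(q["position"],1),round(q["conf"],2),X[:2],"hop",Rh.T@(X[:2]-[588.6,-230.7]))
E
```

```text
tcp_pos: [600.6, -227.2, 163.6]
orientation: [-0.002, 0.872, 0.49, -0.001]
force: [-0.1, -0.5, 0.3]
finger_gap: 46.9
time: 67.82
tcp_pos: [506.6, -240.0, 365.1]
orientation: [0.0, 0.872, 0.49, 0.0]
force: [0.1, 0.1, 0.1]
finger_gap: 85.6
wrist clevis1 [111.4   7.8] 0.7 [335.1 199.4] hop [-210.7  452.6]
wrist clevis1 [301.2 260.6] 0.67 [ 387.1 -373.8] hop [-214.4 -122.9]
wrist clevis1 [352.1 178.1] 0.65 [ 530.4 -295.2] hop [-64.1 -58.6]
wrist clevis1 [313.  130.6] 0.62 [ 517.  -201.4] hop [-68.4  36.1]
wrist stray1 [406.1 119.6] 0.74 [ 655.6 -263.2] hop [ 63.5 -38.8]
wrist stray1 [370.2 127.1] 0.68 [ 597.4 -244.3] hop [  7.4 -14.4]
wrist stray1 [379.2 119.4] 0.65 [ 616.4 -240.9] hop [ 26.7 -12.9]
wrist latch_post [245.5  89.7] 0.64 [ 485.9 -120.4] hop [-91.5 119.7]
wrist knuckle_high [397.6  15.4] 0.87 [ 686.1 -126.1] hop [107.1  94.7]
wrist knuckle_high [383.8  33.9] 0.63 [ 657.2 -139.1] hop [77.1 84.6]
wrist door_handle [326.6  48.8] 0.74 [ 582.  -128.4] hop [  3.3 102.4]
wrist door_handle [386.   33.9] 0.71 [ 646.9 -145.1] hop [66.3 79.6]
top clevis1 [377.3 209.4] 0.51 [ 523.7 -184
[... 851 characters left out ...]
] hop [-12.6 590.9]
scene stray1 [230.9 187. ] 0.45 [ 568.7 -275.1] hop [-24.1 -42.2]
scene stray1 [234.1 192.8] 0.42 [ 582.8 -249.9] hop [ -7.7 -18.6]
scene latch_post [278.5 147. ] 0.76 [ 499.2 -131.4] hop [-79.4 107.5]
scene latch_post [352.8 202.7] 0.46 [576.5 140.5] hop [ 23.9 370.6]
scene knuckle_high [237.2 209.8] 0.77 [ 710.3 -103.2] hop [133.5 115.1]
scene tray [351.5 223.5] 0.9 [492.8 104.2] hop [-62.9 342.6]
scene tray_handle [352.7 200.6] 0.63 [498.5 103.8] hop [-57.3 341.6]
scene door_handle [257.2 168.8] 0.64 [ 597.9 -126.2] hop [ 19.3 103.1]
scene door_handle [241.7 233. ] 0.46 [782.5 -20.4] hop [213.4 190.5]
scene door_handle [458.1 340.1] 0.44 [767.2 452.4] hop [243.9 662.6]
```

All five clevises are inside the hopper, only the turquoise look-alike is left on the bench, the latch is across, and the tray is on its mat. Handing in.

```bash
python3 -c "
from bench import arm
print(arm.job_done())"
```

```text
the job is handed in; nothing more can be done
None
```

The job is handed in: the door is down on both pins and latched, all five clevises are in the hopper, and the empty tray is back on its mat. The spray can, marker, screwdriver and turquoise look-alike were not picked up, though I did not re-measure the first three at the end.

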